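Crease a card along the ruler under a low desk lamp

ROBOT

A 7-joint arm with a two-finger parallel gripper is mounted at the origin on the work surface. World frame = base frame: x ahead of the robot, y to its left, z up, the work surface at z = 0. Lengths are in m, angles in rad, forces in N, time in s.
With the tool pointing down it reaches from about 0.4 to 0.85 m from the base axis. Payload 4.4 kg.
Tool frame: the origin (TCP) lies at the very end of the fingers, on their centre line; the grasp point (between the pads) lies 19 mm behind it; z points along the fingers, y is the line along which they close (so a half turn about z gives the same grasp; the last joint's range is limited). The gripper opens to 94 mm and grips with 3 to 60 N. Pads are 16 mm wide; open, the fingers measure 119 mm over their backs; the gripper's body (75 mm by 177 mm) begins 78 mm behind the grasp point.
Start: joints at [-0.066, 0.628, 0.038, 1.517, -0.027, 0.996, -0.02], TCP at [0.65, 0, 0.205] pointing down, gripper open.
Joint ranges: [-3.06, 3.06], [-0.37, 2.12], [-1.25, 1.32], [0.18, 2.47], [-1.1, 4.24], [0.23, 1.98], [-2.94, 2.94]. Speed limits (rad/s): [2.57, 2.57, 3.14, 3.14, 3.14, 3.14, 3.14].

INTERFACE

Orientations are given as [roll, pitch, yaw] about the fixed x, y, z axes, in that order (R = Rz(yaw) Ry(pitch) Rx(roll)).
In Python, from plant import arm, viewer, nets gives the robot as it stands.
- The arm moves only by the tool play_rows, never from a script. Its argument "deltas" is a list of rows, each a list of 7 numbers: the turn, a rotation vector about the world's x, y, z in degrees, then the shift along the world's x, y, z in m, then the finger opening in m, from 0 to 0.094. A call has 1 to 20 rows; each row shifts and turns the commanded pose from where the row before left it; what a row does not reach is not made up. A row lasts 1/8 s, in which the tool goes at most 62.5 mm and 10.7 degrees, less where a joint would pass 70% of its speed; a pose out of reach is approached as far as the arm can. A call with a gripper value outside its range is refused whole. The fingers move at their own pace and stop on an object; "grip_force" is the grip in N (left out, the last holds). Time passes only in rows, so rows that do not move let the fingers close. It gives the time, the measured TCP pose, the force, the opening and the grip force at its end, in the units of the state.
- arm.observe(): the state, without advancing time (a new reading comes with each control period).
- viewer.capture(name): name is "scene" or "side" or "wrist"; returns a dict with "frame" (400x640x3 uint8, red, green, blue), "fx", "fy", "cx", "cy" (pixels), "D" ([k1, k2, p1, p2, k3] as OpenCV has them; the pictures are not rectified), "xyz" and "attitude" of the camera in the world. Camera axes: x right, y up, looking along -z (the intrinsics and any distortion apply to the point x, -y, -z); pixel columns grow to the right and rows downward; lengths in m; the calibration is good to about 2 mm. A picture is of the moment at which its call begins. There is no depth.
- arm.sign_off(): hands the job in; it is judged then, once.
Trained networks look in a picture, given as the dict that the camera call returned (one of the last four; its "shot" number tells which), for a name from the list of things; names that differ only in an ending like _2 or _b are one class to them, and where a whole thing is asked for, a point or a joint stands for the part that bears it (a point fixed in the world has none). Each returns a list of dicts, best first, with "p" (0 to 1); they miss things now and then, are a little off and sometimes report something else, mostly with a low value. They report only what shows in the picture. A call takes as long as a camera call. They do not tell look-alikes from the thing itself.
- nets.recognise(thing, picture): "box" ([left, top, width, height] in pixels, round what is visible of it).
- nets.regions_of(thing, picture): "region" (400x640 bool, what is visible of it) and "box" ([left, top, width, height] in pixels, round what is visible of it).
The state is a dict: "t": time; "joint_pos": joint angles; "joint_vel": joint speeds; "joint_efforts": joint torques, N m; "tool_pos": TCP position; "ee_rot": TCP orientation; "ft_force": force on the tool from outside, world axes, zero at the start; "torque": the same for the moment, N m; "width": finger opening in m; "gripper_force": force on a finger pad.
Only numpy, scipy, OpenCV 4.12 (cv2) and the standard library are available. Lean on these libraries where they do the work, as an engineer would, in place of code of your own. Each camera call takes 0.05 s, during which the arm holds its last target. There are 200 camera calls.

TASK

Take the creasing tool from its wooden stand and crease the card along the ruler's near edge from the green mark to the red mark, in one slow, unbroken stroke, pressing gently (a few newtons) with the ball end kept in the corner so that it touches both card and ruler all along, and marking the card nowhere else. The lamp hangs low over the middle of the line, so lean the tool back to get under it without touching the lamp. Then put the tool back upright in its stand and leave everything else where it is.

Things in the scene. Friction and masses are not known exactly. Their poses are not given: they have to be found in the camera images.
- stylus: the creasing tool (about 90 g), upright in the stand, ball end down. Origin: lowest point of the ball; z up its axis. Steel ball 10 mm across, slim shaft (at most 12 mm across) to 60 mm, round brass collar 42 mm across from 60 to 66 mm, then a square yellow grip 20 x 20 mm (faces along x and y) from 66 to 128 mm, its top. Grip the square part from above, fingertips just over the collar.
- nib (a point): centre of the tool's steel ball (ball radius 5 mm), 5 mm above the tool's origin on its axis. When it lies in the corner of card and ruler it is 5 mm from the ruler's edge and 5 mm above the card.
- stand: dark wooden block 70 x 70 x 80 mm (fixed) with an upright round hole 28 mm across and 72 mm deep in its middle. The tool hangs in it by its collar, which rests on the block's top: the tool's origin is then 20 mm above the desk. Origin: centre of the underside.
- stand_mouth (a point): centre of the hole's mouth, on the top face of the stand (80 mm above the desk), z up.
- board: plywood board 220 (x) x 340 (y) x 18 mm, flat and fixed on the desk. Origin: centre of the underside; x away from the robot, y along the ruler, z up. Card, steel ruler and lamp are fixed to it. The ruler's near edge is the line x = 0; the ruler covers x = 0 to 35, y = -150 to 150 mm and stands from 20 (card's top) to 28 mm above the desk.
- card: cream card 130 (x) x 270 (y) x 2 mm fixed on the board; board x = -90 to 40 mm. Its top is rigid, 20 mm above the desk. It takes a crease from about 1 N of pressure and is spoiled above 15 N. Origin: centre of its underside; axes as the board's.
- ruler: steel ruler 35 (x) x 300 (y) x 8 mm, fixed on the card. Origin: middle of its near lower edge, which is the seam with the card; axes as the board's (x away from the edge under the ruler, y along it). It is rigid; press it, too, with a few newtons only, not above 15 N.
- lamp: red LED desk lamp, fixed; origin and axes as the board's. Its flat head spans board x = -12 to 52, y = -55 to 55 mm, from 124 to 143 mm above the desk, over the middle of the line; a tool leant back (its top towards -x) 30 to 45 degrees goes under it. A thin arm joins the head to a post at board x = 175 mm.
- start_mark: flat green sticker 28 x 10 mm, far end at the ruler. Origin: start of the line, 5 mm in front of the ruler's edge on the card's top, plumb under the ball's centre when the ball touches the ruler there. 90 mm to one side of the ruler's middle, at either its left or its right.
- finish_mark: flat red sticker of the same size at the other end, origin likewise: the end of the line, 180 mm from the start.
- mug: white ceramic mug of pencils, 76 mm across, 90 mm high (pencils to 140 mm), handle to +y, loose; origin: centre of the underside.
- tumbler: green glass tumbler, 72 mm across, 110 mm high, loose; origin: centre of the underside.
- geometry_box: flat steel geometry box 85 x 165 x 22 mm, loose; origin: centre of the underside.
- eraser: yellow eraser in a paper sleeve, 28 x 60 x 14 mm, loose; origin: centre of the underside.
There are look-alikes about, which are no part of the job. Of the things like the stylus, leave any that is black, orange or white; of the rest the larger one is meant.

How it is judged:
By the outcome, as a careful person would: the job done as asked, in the order asked, and still so for the second after the job is handed in, with the robot touching nothing.
It also fails if it takes over 72 s, if anything falls off the work surface, if the arm or the gripper's body presses on something with over 40 N, if the wrist force passes 120 N, or if a joint passes its speed limit or range.

## Working session

There is one attempt and no reset: what is moved stays moved. The work goes in short steps, Python scripts to look and compute and a tool call to move; the robot and the scene stay as the last step left them, time stands still between calls to the robot, and variables do not carry over. Pictures are saved under pics/ and viewed, at most 10 in all, crops included, and the job is handed in when it is done.

Besides the shell and the picture viewer there is one more tool, called as name(argument=value, ...), one argument or row to a line, values as JSON. play_rows: Moves the arm, as the interface text tells. Its arguments: {"type":"object","properties":{"deltas":{"type":"array","items":{"type":"array","items":{"type":"number"}}},"grip_force":{"type":"number"}},"required":["deltas"]}

```bash
mkdir -p pics; ls
cat > h.py <<'E'
import numpy as np, cv2
from scipy.spatial.transform import Rotation as R
from plant import arm, viewer, nets
def K(c): return np.array([[c["fx"],0,c["cx"]],[0,c["fy"],c["cy"]],[0,0,1.]])
def Rc(c):
    a=np.array(c["attitude"],float)
    return a if a.shape==(3,3) else R.from_euler('xyz',a).as_matrix()
def ray(c,uv):
    p=cv2.undistortPoints(np.array(uv,float).reshape(-1,1,2),K(c),np.array(c["D"],float)).reshape(-1,2)
    d=np.c_[p[:,0],-p[:,1],-np.ones(len(p))]@Rc(c).T
    return np.array(c["xyz"],float),d
def onz(c,uv,z):
    o,d=ray(c,uv); return o+d*((z-o[2])/d[:,2])[:,None]
def proj(c,P):
    q=(np.atleast_2d(P)-np.array(c["xyz"]))@Rc(c); q=q*[1,-1,-1]
    return cv2.projectPoints(q,np.zeros(3),np.zeros(3),K(c),np.array(c["D"],float))[0].reshape(-1,2)
def save(c,name,crop=None,s=1):
    f=c["frame"][...,::-1]
    if crop: l,t,w,h=crop; f=f[t:t+h,l:l+w]
    cv2.imwrite("pics/"+name,cv2.resize(f,None,fx=s,fy=s,interpolation=cv2.INTER_CUBIC))
E
python3 - <<'E'
from h import *
for n in ["scene","side"]:
    c=viewer.capture(n); save(c,n+"1.png")
    print(n,{k:(np.round(v,3).tolist() if not isinstance(v,(str,int)) else v) for k,v in c.items() if k!="frame"})
    for t in ["stylus","stand","start_mark","finish_mark","ruler","card","lamp","board","mug","tumbler"]:
        for r in nets.recognise(t,c)[:4]: print(t,np.round(r["box"]),round(r["p"],2))
print(arm.observe())
E
```

```text
pics
scene {'fx': 415.312, 'fy': 415.312, 'cx': 325.145, 'cy': 195.239, 'D': [-0.011, 0.0, 0.0, 0.0, 0.0], 'xyz': [1.067, -0.421, 1.183], 'attitude': [0.608, 0.002, 0.922], 'shot': 1}
stylus [406. 141.   7.  12.] 0.66
stand [385. 143.  10.  13.] 0.63
ruler [293. 224.  72.  60.] 0.55
card [284. 207.  76.  74.] 0.84
card [425. 186.  23.  29.] 0.39
lamp [280. 210.  85.  75.] 0.28
board [267. 201. 127. 108.] 0.98
board [384. 142.   9.  18.] 0.17
mug [208. 215.  38.  39.] 0.84
tumbler [421. 184.  27.  34.] 0.79
side {'fx': 367.108, 'fy': 367.108, 'cx': 312.044, 'cy': 206.499, 'D': [-0.055, 0.0, 0.0, 0.0, 0.0], 'xyz': [0.178, 0.751, 0.735], 'attitude': [0.877, -0.0, -2.797], 'shot': 2}
stylus [228. 315.  16.  31.] 0.88
stylus [338. 323.  23.  37.] 0.82
stylus [325. 285.  18.  39.] 0.81
stylus [278. 279.  17.  32.] 0.69
stand [271. 291.  33.  48.] 0.94
start_mark [276. 135.  34.  28.] 0.24
ruler [247. 171.  43.  65.] 0.78
card [260. 177.  54.  62.] 0.67
lamp [210. 155.  70.  52.] 0.87
board [211. 158. 113.  92.] 0.73
mug [353. 151.  25.  30.] 0.9
mug [160. 244.  37.  53.] 0.38
tumbler [159. 241.  36.  56.] 0.79
{'t': 1.1, 'joint_pos': array([-0.06577082,  0.62838732,  0.03853049,  1.5173912 , -0.02701821,
        0.99629643, -0.01998626]), 'joint_vel': array([-0.00141849,  0.0002078 , -0.00014442, -0.00058419, -0.00039092,
        0.00034896, -0.00116471]), 'joint_efforts': array([ 5.90635063e-04, -5.49600577e+01,  1.14351243e+00, -1.86947858e+01,
       -5.23209153e-02,  1.59177178e-02,  1.35261283e-05]), 'tool_pos': array([ 6.50022384e-01, -3.11815669e-06,  2.05490023e-01]), 'ee_rot': array([ 3.14155658e+00, -3.51408219e-05,  1.57072152e+00]), 'ft_force': array([0.40173966, 0.27438673, 0.83044949]), 'torque': array([-0.01684456, -0.01646043, -0.06030335]), 'gripper_force': 0.0, 'width': 0.09412514651391798}
```

View pics/scene1.png

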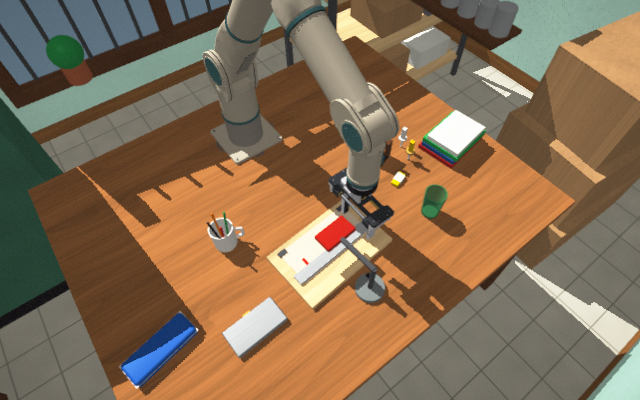

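View pics/side1.png

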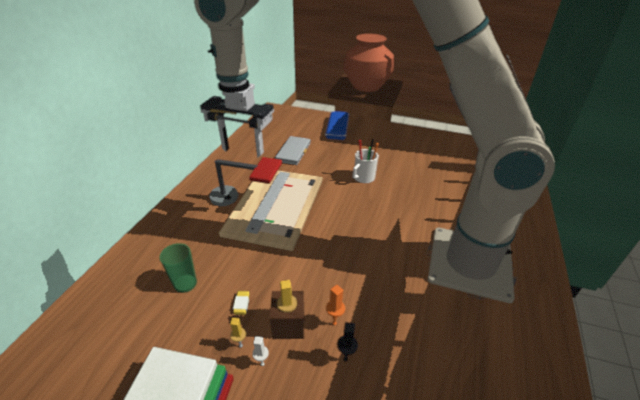

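Side view: yellow tool in the wooden stand at (287,293). Look-alikes are a small yellow one (237,332), white (259,349), orange (336,303) and black (347,340). The red mark is near (288,184) and the green near (268,221). I choose the one in the stand, as the larger yellow.

Run:
```python
from h import *
c=viewer.capture("side"); save(c,"crop_side.png",(200,160,190,210),2.8)
s=viewer.capture("scene"); save(s,"crop_scene.png",(250,110,200,200),3)
def blobs(c,name,z,win):
    hsv=cv2.cvtColor(c["frame"],cv2.COLOR_RGB2HSV)
    H,S,V=[hsv[...,i].astype(int) for i in range(3)]
    for col,m in [("red",((H<6)|(H>174))&(S>130)&(V>80)),("green",(H>40)&(H<85)&(S>70)&(V>40)),("yellow",(H>18)&(H<32)&(S>140)&(V>120)),("wood",(V<70)&(S>60)&(H<20))]:
        w=np.zeros_like(m);l,t,ww,hh=win;w[t:t+hh,l:l+ww]=1
        n,_,st,ce=cv2.connectedComponentsWithStats((m&w).astype(np.uint8))
        for i in range(1,n):
            if st[i,4]>=6: print(name,col,st[i].tolist(),ce[i].round(1),onz(c,ce[i],z)[0].round(3))
blobs(c,"side",.02,(200,150,190,220))
blobs(s,"scene",.02,(255,130,190,180))
for n,q in [("side",c)]:
  for t in ["stylus","stand"]:
    for r in nets.recognise(t,q)[:5]:
        l,tt,w,h=r["box"]; print(t,np.round(r["box"],1),round(r["p"],2), onz(q,(l+w/2,tt),.148).round(3), onz(q,(l+w/2,tt+h),0).round(3))
```

```text
side red [250, 157, 32, 26, 514] [265.7 169. ] [ 0.688 -0.194  0.02 ]
side red [285, 185, 6, 1, 6] [287.5 185. ] [ 0.58  -0.134  0.02 ]
side green [367, 150, 4, 10, 22] [368.7 154.3] [ 0.373 -0.411  0.02 ]
side green [265, 220, 9, 3, 19] [268.9 220.8] [0.564 0.046 0.02 ]
side green [216, 365, 10, 5, 42] [220.4 367.2] [0.471 0.481 0.02 ]
side yellow [278, 280, 19, 32, 356] [287.  296.6] [0.411 0.275 0.02 ]
side yellow [237, 291, 13, 5, 54] [243.1 292.8] [0.514 0.301 0.02 ]
side yellow [233, 310, 13, 4, 39] [239.5 311.2] [0.497 0.349 0.02 ]
side yellow [230, 318, 16, 24, 188] [237.5 329.3] [0.479 0.393 0.02 ]
side wood [332, 172, 3, 4, 6] [333.  173.5] [ 0.46  -0.247  0.02 ]
side wood [347, 176, 9, 6, 23] [350.6 179.5] [ 0.394 -0.234  0.02 ]
side wood [217, 193, 25, 20, 102] [227.9 205.7] [0.711 0.026 0.02 ]
side wood [200, 196, 12, 8, 38] [206.2 198.3] [0.794 0.017 0.02 ]
side wood [200, 208, 6, 3, 12] [202.6 208.8] [0.777 0.065 0.02 ]
side wood [200, 221, 39, 25, 417] [213.8 234.3] [0.685 0.15  0.02 ]
side wood [296, 235, 8, 12, 30] [299.7 239.4] [0.452 0.087 0.02 ]
side wood [308, 2
[... 1389 characters left out ...]
397 0.371 0.02 ]
scene wood [384, 158, 4, 4, 8] [385.1 159.2] [0.425 0.336 0.02 ]
scene wood [362, 196, 5, 3, 6] [363.7 196.5] [0.504 0.167 0.02 ]
scene wood [352, 200, 9, 9, 9] [356. 204.] [0.511 0.127 0.02 ]
stylus [276.3 280.   21.2  30.9] 0.91 [[0.385 0.323 0.148]] [[0.402 0.299 0.   ]]
stylus [228.8 317.3  15.   30. ] 0.84 [[0.439 0.435 0.148]] [[0.469 0.422 0.   ]]
stylus [328.6 284.8  15.9  38.7] 0.72 [[0.287 0.301 0.148]] [[0.283 0.292 0.   ]]
stylus [251.9 338.   15.9  23.9] 0.66 [[0.38  0.458 0.148]] [[0.407 0.435 0.   ]]
stylus [337.4 323.2  21.7  39.6] 0.56 [[0.242 0.377 0.148]] [[0.233 0.374 0.   ]]
stand [270.7 290.3  31.9  47.7] 0.95 [[0.376 0.347 0.148]] [[0.376 0.364 0.   ]]
```

View pics/crop_side.png

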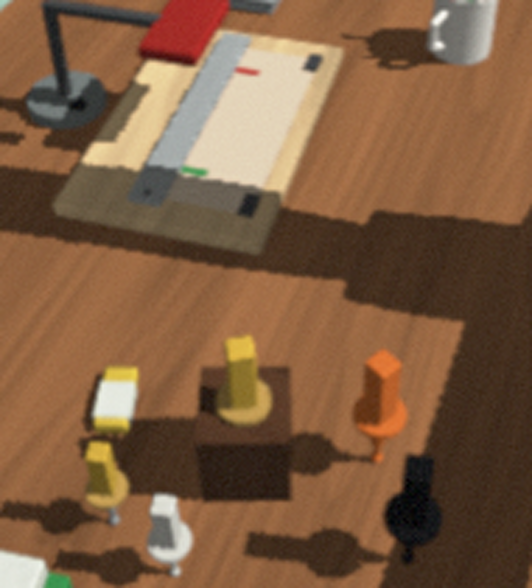

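The crop confirms it: a large yellow tool with a brass collar in the dark stand, and a green start mark on the left (+y) with red to the right. I move above the stand to look with the wrist camera.

play_rows(
  deltas=[
    [0,0,0,0,0,0.05,0.094],
    [0,0,0,-0.02,0.02,0.05,0.094],
    [0,0,0,-0.04,0.045,0.0,0.094],
    [0,0,0,-0.04,0.045,0.0,0.094],
    [0,0,0,-0.04,0.045,0.0,0.094],
    [0,0,0,-0.04,0.045,0.0,0.094],
    [0,0,0,-0.04,0.045,0.0,0.094],
    [0,0,0,-0.04,0.05,0.0,0.094],
    [0,0,0,0,0.02,0,0.094],
    [0,0,0,0,0,0,0.094],
    [0,0,0,0,0,0,0.094],
  ],
)

```text
t: 2.68
tool_pos: [0.3923, 0.3119, 0.3053]
ee_rot: [3.141, 0.001, 1.568]
ft_force: [0.2, -0.5, 0.2]
width: 0.0942
gripper_force: 0.0
```

Run:
```python
from h import *
c=viewer.capture("wrist"); save(c,"wrist1.png"); print(c["xyz"],c["attitude"],c["fx"])
for t in ["stylus","stand"]:
    for r in nets.recognise(t,c)[:5]:print(t,np.round(r["box"],1),round(r["p"],2))
s=viewer.capture("scene")
for t in ["stylus","stand","start_mark","finish_mark"]:
    for r in nets.recognise(t,s)[:5]:print(t,np.round(r["box"],1),round(r["p"],2))
hsv=cv2.cvtColor(s["frame"],cv2.COLOR_RGB2HSV); H,S,V=[hsv[...,i].astype(int) for i in range(3)]
for col,m in [("red",((H<6)|(H>174))&(S>130)&(V>80)),("green",(H>40)&(H<85)&(S>70)&(V>40))]:
    n,_,st,ce=cv2.connectedComponentsWithStats(m.astype(np.uint8))
    for i in range(1,n):
        if st[i,4]>=6 and 260<ce[i][0]<400 and 180<ce[i][1]<310: print(col,st[i].tolist(),ce[i].round(1),onz(s,ce[i],.02)[0].round(4))
print(arm.observe()["tool_pos"],arm.observe()["ee_rot"])
```

```text
[0.39312651 0.37853937 0.48474748] [-0.2305879  -0.00064723 -0.002229  ] 344.39426100703935
stylus [201.9 168.9  47.6  35. ] 0.97
stylus [305.2  51.5  27.6  23.9] 0.94
stylus [153.1 106.9  50.1  33.3] 0.73
stylus [353.9  74.1  29.2  24.4] 0.7
stylus [287.9 138.8  35.7  38.5] 0.59
stand [267.9 122.4  78.5  71.8] 0.76
stylus [406.6 142.   10.4  12. ] 0.63
stylus [357.  104.4   6.3  24.3] 0.57
stylus [370.9 129.5  15.9  18.6] 0.55
stylus [347.6 119.3  10.6  28.5] 0.46
stand [366.8 132.9  24.7  37.8] 0.83
stand [314.9 216.4  71.4  85.4] 0.4
red [315, 216, 40, 35, 722] [334.4 232.9] [0.5553 0.0007 0.02  ]
red [302, 258, 6, 6, 15] [304.7 260.7] [ 0.5773 -0.1323  0.02  ]
[0.39121654 0.31341869 0.30549566] [3.14155091e+00 5.21683068e-05 1.56995497e+00]
```

View pics/wrist1.png

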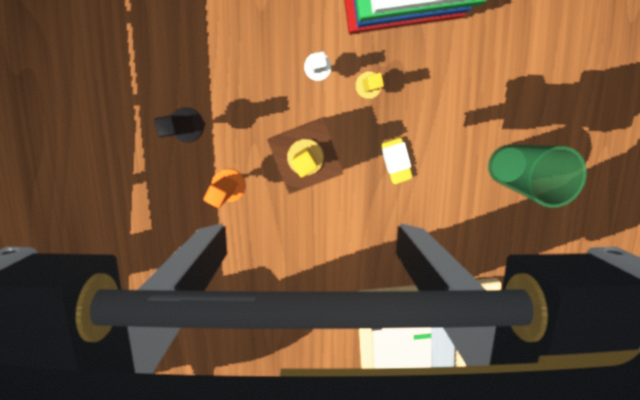

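Wrist view: the tool's collar is at (305,157) and its grip top at about (306,163), both turned about 20° in the picture. The orange one is at (224,188), the eraser at (397,160), the green mark at (423,337). Next I fit the tool's silhouette for position and yaw.

```bash
cat > fit.py <<'E'
from h import *
from scipy.optimize import differential_evolution
def stylus_mask(c,x,y,yaw,z0=.02):
    m=np.zeros((400*4,640*4),np.uint8)
    a=np.linspace(0,2*np.pi,40)
    col=np.array([[x+.021*np.cos(t),y+.021*np.sin(t),z0+z] for t in a for z in (.06,.066)])
    g=np.array([[x+.01*(np.cos(yaw)*i-np.sin(yaw)*j),y+.01*(np.sin(yaw)*i+np.cos(yaw)*j),z0+z] for i in(-1,1) for j in (-1,1) for z in (.066,.128)])
    for P in (col,g): cv2.fillConvexPoly(m,cv2.convexHull(np.round((proj(c,P)+.5)*4).astype(np.int32)),255)
    return cv2.resize(m,(640,400),interpolation=cv2.INTER_AREA)/255.
def yellow(c,win):
    h=cv2.cvtColor(c["frame"],cv2.COLOR_RGB2HSV).astype(int)
    m=((h[...,0]>15)&(h[...,0]<34)&(h[...,1]>120)&(h[...,2]>90)).astype(float)
    w=np.zeros_like(m);l,t,a,b=win;w[t:t+b,l:l+a]=1
    return m*w
def fit(c,win,x,y):
    ob=yellow(c,win)
    f=lambda p:np.abs(stylus_mask(c,*p)-ob).sum()
    r=differential_evolution(f,[(x-.02,x+.02),(y-.02,y+.02),(-.8,.8)],popsize=12,maxiter=40,seed=1)
    return r.x,r.fun,ob.sum()
E
python3 - <<'E'
from fit import *
c=viewer.capture("wrist"); s=viewer.capture("side")
print(onz(c,(305,157),.086))
x,y=onz(c,(305,157),.086)[0][:2]
r=fit(c,(275,125,55,60),x,y);print(r, np.degrees(r[0][2]))
print("side",fit(s,(270,270,35,50),x,y))
h=cv2.cvtColor(c["frame"],cv2.COLOR_RGB2HSV)
print(c["frame"][160,300:320].tolist()[::4])
print([onz(c,p,.08)[0].round(4).tolist() for p in [(270,137),(322,122),(342,174),(290,192)]])
st=[q for q in nets.regions_of("stand",c) if q["p"]>.4]
for q in st: print(cv2.minAreaRect(np.argwhere(q["region"])[:,::-1].astype(np.float32)))
E
```

```text
[[0.38489035 0.33550644 0.086     ]]
(array([0.38578835, 0.33377792, 0.46846661]), np.float64(74.49019607843137), np.float64(1137.0)) 26.841159437271124
side (array([0.3847422 , 0.33154444, 0.66108069]), np.float64(32.7921568627451), np.float64(466.0))
[[254, 245, 87], [254, 245, 88], [254, 245, 87], [241, 214, 67], [133, 105, 38]]
[[0.3442, 0.3582, 0.08], [0.4045, 0.3752, 0.08], [0.4287, 0.3146, 0.08], [0.3666, 0.2927, 0.08]]
((306.5784606933594, 157.2052764892578), (60.905670166015625, 60.768314361572266), 69.07550048828125)
```

Run:
```python
from fit import *
c=viewer.capture("wrist")
f=c["frame"].astype(int)
print("\n".join(" ".join("%3d"%f[r,k,0] for k in range(284,330,1)) for r in range(138,180,2)))
m=((f[...,0]>235)&(f[...,1]>225)&(f[...,2]<130)).astype(np.uint8); m[:130]=0;m[190:]=0;m[:,:280]=0;m[:,335:]=0
P=np.argwhere(m)[:,::-1].astype(np.float32)
print(len(P)); W=onz(c,P,.148)[:,:2]
rc=cv2.minAreaRect((W*1000).astype(np.float32));print(rc)
save(c,"top.png",(265,115,85,85),7)
for yw in range(10,45,4):
    print(yw,min(np.abs(stylus_mask(c,.3858+dx,.3338+dy,np.radians(yw))-yellow(c,(275,125,55,60))).sum() for dx in (-.001,0,.001) for dy in (-.001,0,.001)))
```

```text
123 125 125 126 126 128 129 129 130 130 131 132 130 129 131 132 132 132 133 131 133 133 132 130 132 131 132 131 131 133 131 131 129 129 130 131 131 131 130 130 131 131 130 130 132 129
120 120 120 118 122 120 121 121 124 125 124 126 127 130 130 132 134 142 154 164 168 168 160 155 155 150 145 138 125 115 112 111 115 122 128 130 132 130 131 132 130 129 130 130 131 128
122 122 123 121 121 122 120 118 121 121 121 124 136 151 173 190 210 226 237 244 245 245 243 242 242 241 238 230 212 184 154 125 105  99 108 120 123 126 124 127 127 126 126 125 120 110
124 124 125 124 124 124 123 124 123 128 142 176 216 236 244 246 247 248 249 250 250 250 250 250 249 249 249 249 248 247 245 238 223 187 141 102  88  84  84  85  85  85  84  86  85  79
124 123 125 122 123 125 124 131 153 187 224 240 247 250 250 250 249 249 249 249 250 250 250 250 249 248 247 243 236 233 233 234 230 217 182 131  91  76  70  70  71  68  68  69  68  71
127 127 125 128 125 127 141 179 226 244 249 250 250 250 250 250 250 249 248 248 248 247 245 240 234 229 225 206 171 153 152 152 152 151 147 136 119 103  82  70  67  66  66  69  69 
[... 2356 characters left out ...]
130 136 137 139 139 139 139 140 140 140
135 137 137 140 138 138 138 137 138 136 137 137 136 141 155 195 237 251 254 254 253 251 245 235 225 213 205 193 182 168 153 143 138 135 134 133 133 136 135 133 133 136 136 137 137 136
130 134 136 133 135 137 137 136 136 137 137 139 140 137 139 146 177 222 241 240 228 201 173 150 145 141 140 138 138 138 137 138 138 138 138 135 137 136 137 137 135 136 136 136 133 135
486
((383.2596435546875, 339.5124206542969), (23.678483963012695, 33.270450592041016), 9.60012149810791)
10 84.53725490196078
14 82.84705882352941
18 78.97647058823529
22 76.66666666666666
26 71.79607843137255
30 71.10196078431372
34 71.35294117647058
38 72.6078431372549
42 73.91372549019607
```

View pics/top.png

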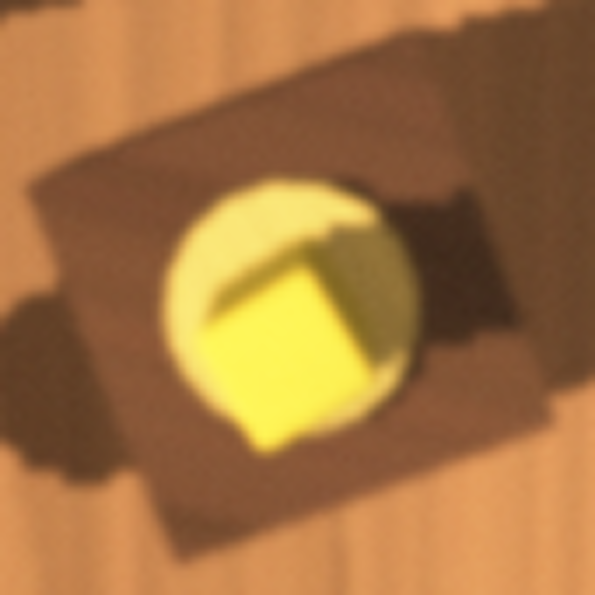

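Crop: the grip's top face has corners (205,330), (303,265), (370,375), (265,450). That makes it a square turned about +31°, at roughly x 0.3855, y 0.333. I turn, narrow the fingers and go down to just above it.

play_rows(
  deltas=[
    [0,0,8,-0.001,0.004,-0.02,0.054],
    [0,0,8,-0.001,0.004,-0.03,0.054],
    [0,0,8,-0.001,0.004,-0.03,0.054],
    [0,0,7,-0.001,0.004,-0.03,0.054],
    [0,0,0,-0.0015,0.0035,-0.025,0.054],
    [0,0,0,0,0,0,0.054],
    [0,0,0,0,0,0,0.054],
  ],
)

```text
t: 4.15
tool_pos: [0.386, 0.3337, 0.1713]
ee_rot: [3.14, -0.0, 2.112]
ft_force: [0.3, -0.6, 0.1]
width: 0.054
gripper_force: 0.0
```

Run:
```python
from fit import *
c=viewer.capture("wrist"); o=arm.observe()
p=o["tool_pos"];Rt=R.from_euler('xyz',o["ee_rot"]).as_matrix()
print(p,o["ee_rot"],o["width"])
img=c["frame"][...,::-1].copy()
x,y=.3855,.333
for P,col in [((x,y,.148),(0,0,255)),((x,y,.086),(255,0,0))]:
    cv2.drawMarker(img,tuple(proj(c,P)[0].round().astype(int).tolist()),col,0,8)
for yw,cl in((31,(0,0,255)),):
    a=np.radians(yw); q=np.array([[x+.01*(np.cos(a)*i-np.sin(a)*j),y+.01*(np.sin(a)*i+np.cos(a)*j),.148] for i,j in((-1,-1),(1,-1),(1,1),(-1,1))])
    cv2.polylines(img,[proj(c,q).round().astype(np.int32)],1,cl,1)
cv2.drawMarker(img,tuple(proj(c,p)[0].round().astype(int).tolist()),(0,255,0),1,10)
cv2.imwrite("pics/w2.png",img)
```

```text
[0.38618604 0.33380146 0.17155947] [ 3.13963093e+00 -2.72692697e-04  2.11159246e+00] 0.05416713734003484
```

View pics/w2.png

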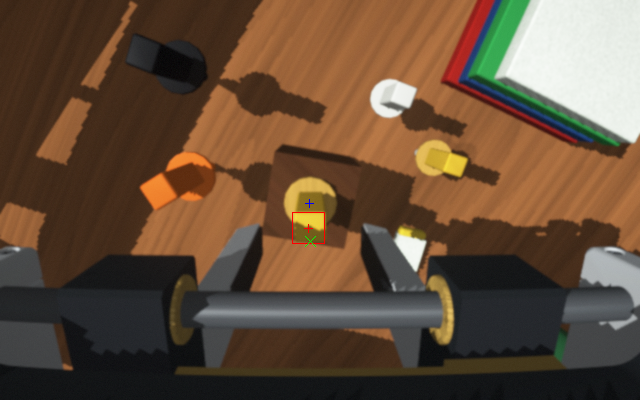

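The projected square lies exactly on the yellow grip top (292–327, 211–243), squared with the fingers. I go down and grip.

play_rows(
  deltas=[
    [0,0,0,0,0,-0.02,0.054],
    [0,0,0,0,0,-0.02,0.054],
    [0,0,0,0,0,-0.02,0.054],
    [0,0,0,0,0,-0.015,0.054],
    [0,0,0,0,0,-0.0065,0.054],
    [0,0,0,0,0,0,0.054],
    [0,0,0,0,0,0,0.012],
    [0,0,0,0,0,0,0.012],
    [0,0,0,0,0,0,0.012],
    [0,0,0,0,0,0,0.012],
    [0,0,0,0,0,0,0.012],
    [0,0,0,0,0,0,0.012],
  ],
  grip_force=45,
)

```text
t: 5.7
tool_pos: [0.3856, 0.3334, 0.0892]
ee_rot: [3.141, -0.0, 2.112]
ft_force: [-0.5, -0.2, 3.1]
width: 0.0198
gripper_force: 45.0
```

play_rows(
  deltas=[
    [0,0,0,0,0,0.015,0.012],
    [0,0,0,0,0,0.03,0.012],
    [0,0,0,0,0,0.04,0.012],
    [0,0,0,0,0,0.045,0.012],
    [0,0,-3,0.01,-0.03,0.04,0.012],
    [0,0,-3,0.01,-0.04,0.03,0.012],
    [0,0,-3,0.01,-0.04,0.03,0.012],
    [0,0,-3,0.01,-0.04,0.03,0.012],
    [0,0,-3,0.01,-0.04,0.03,0.012],
    [0,0,-3,0.01,-0.04,0.02,0.012],
    [0,0,-3,0.01,-0.045,0,0.012],
    [0,0,-3,0.01,-0.045,0,0.012],
    [0,0,-2,0.01,-0.045,0,0.012],
    [0,0,0,0.01,-0.045,0,0.012],
    [0,0,0,0.01,-0.04,0,0.012],
    [0,0,0,0.005,-0.02,0,0.012],
    [0,0,0,0,0,0,0.012],
    [0,0,0,0,0,0,0.012],
  ],
)

```text
t: 7.95
tool_pos: [0.5001, -0.1352, 0.3992]
ee_rot: [3.142, -0.001, 1.66]
ft_force: [0.1, 0.1, -1.1]
width: 0.0199
gripper_force: 45.0
```

Run:
```python
from h import *
c=viewer.capture("wrist"); o=arm.observe()
print(o["tool_pos"],o["ee_rot"],o["width"],o["ft_force"],c["xyz"])
save(c,"w3.png")
np.savez("w3.npz",**{k:np.array(v) for k,v in c.items()})
```

```text
[ 0.5002437  -0.13499378  0.3992245 ] [ 3.14144394e+00 -1.10365603e-03  1.66020388e+00] 0.019551225171294533 [ 0.4886334 -0.065626  -1.6835128] [ 0.49500627 -0.06927598  0.57885144]
```

View pics/w3.png

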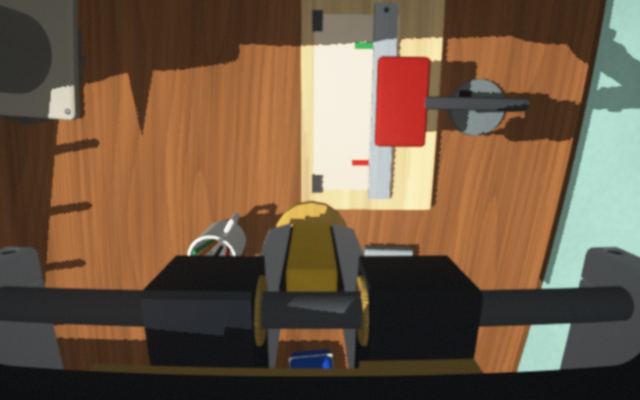

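Wrist view: green mark at (364,46), red at (360,162), and the ruler's near edge running from (376,5) to (369,197). The lamp head covers the edge over rows 57–146. Next I measure the line.

```bash
cat > line.py <<'E'
from h import *
c={k:v for k,v in np.load("w3.npz").items()}
c["D"]=np.array(c["D"]);f=c["frame"]
h=cv2.cvtColor(f,cv2.COLOR_RGB2HSV).astype(int);H,S,V=h[...,0],h[...,1],h[...,2]
def cen(m,win):
    l,t,w,hh=win; P=np.argwhere(m[t:t+hh,l:l+w])[:,::-1]+[l,t]
    return P.mean(0),P.min(0),P.max(0),len(P)
g=cen((H>40)&(H<85)&(S>70),(345,35,30,20)); r=cen(((H<8)|(H>172))&(S>110),(345,152,26,18))
for n,q in(("green",g),("red",r)): print(n,q,onz(c,q[0],.02).round(4))
for row in (15,25,30,160,175,185): print(row,f[row,360:405].sum(1).tolist()if 0 else f[row,362:402:1,2].tolist())
print("board left",[ (row,f[row,294:320,2].tolist()) for row in (100,)])
E
python3 line.py
```

```text
green (array([363.43089431,  44.97560976]), array([355,  42]), array([372,  48]), 123) [[0.5649 0.0483 0.02  ]]
red (array([359.59493671, 162.02531646]), array([352, 160]), array([367, 164]), 79) [[ 0.58   -0.1313  0.02  ]]
15 [98, 97, 96, 95, 98, 96, 97, 95, 97, 97, 93, 88, 85, 88, 94, 97, 96, 95, 97, 97, 96, 94, 92, 96, 96, 94, 94, 91, 92, 94, 94, 93, 93, 92, 92, 90, 85, 86, 77, 69]
25 [106, 106, 105, 106, 106, 107, 104, 107, 105, 105, 102, 91, 91, 92, 96, 97, 96, 98, 96, 96, 95, 96, 94, 96, 96, 95, 94, 93, 93, 95, 93, 92, 95, 93, 95, 94, 97, 89, 77, 72]
30 [108, 105, 106, 106, 108, 107, 107, 106, 106, 105, 101, 92, 88, 94, 97, 97, 98, 95, 98, 96, 96, 94, 94, 97, 96, 94, 94, 90, 92, 95, 94, 93, 92, 92, 93, 95, 95, 87, 78, 70]
160 [109, 108, 111, 109, 110, 115, 147, 188, 211, 212, 210, 209, 212, 210, 211, 206, 204, 202, 202, 205, 204, 205, 207, 206, 205, 203, 203, 203, 196, 164, 121, 109, 130, 153, 165, 168, 170, 167, 168, 166]
175 [220, 220, 222, 220, 218, 213, 209, 208, 210, 209, 209, 210, 210, 211, 209, 205, 203, 204, 205, 204, 206, 206, 205, 205, 205, 203, 206, 198, 166, 122, 98, 104, 133, 158, 168, 168, 170, 169, 168, 167]
185 [220, 221, 220, 219, 217, 214, 215, 218, 214, 209, 209, 209, 210, 209, 207, 205, 204, 205, 204, 204, 203, 204, 205, 204, 203, 202, 192, 166, 127, 103, 102, 128, 152, 167, 170, 169, 169, 170, 169, 169]
board left [(100, [65, 65, 64, 66, 68, 70, 88, 123, 157, 170, 173, 173, 171, 170, 169, 169, 168, 169, 171, 190, 212, 222, 225, 225, 225, 225])]
```

Run:
```python
from h import *
c=viewer.capture("side")
for t in ["mug","geometry_box","tumbler"]:
    for q in nets.recognise(t,c)[:2]:
        l,tt,w,h=q["box"];print(t,np.round(q["box"]),round(q["p"],2),"base",onz(c,(l+w/2,tt+h-2),0).round(3),"rim z.09",onz(c,(l+w/2,tt+h*.3),.09).round(3))
save(c,"s2.png",(320,110,90,90),6)
s=viewer.capture("scene")
for q in nets.recognise("mug",s)[:2]:
    l,tt,w,h=q["box"];print(np.round(q["box"]),onz(s,(l+w/2-2,tt+h/2+4),.045).round(3))
```

```text
mug [352. 146.  24.  36.] 0.97 base [[ 0.354 -0.272  0.   ]] rim z.09 [[ 0.363 -0.276  0.09 ]]
mug [300.  46.  20.  49.] 0.75 base [[ 0.783 -0.908  0.   ]] rim z.09 [[ 0.858 -1.115  0.09 ]]
geometry_box [275. 136.  35.  28.] 0.83 base [[ 0.629 -0.296  0.   ]] rim z.09 [[ 0.616 -0.271  0.09 ]]
geometry_box [157. 242.  42.  53.] 0.39 base [[0.674 0.345 0.   ]] rim z.09 [[0.674 0.309 0.09 ]]
tumbler [156. 243.  42.  54.] 0.75 base [[0.67  0.351 0.   ]] rim z.09 [[0.672 0.313 0.09 ]]
tumbler [277. 136.  33.  28.] 0.24 base [[ 0.626 -0.296 -0.   ]] rim z.09 [[ 0.614 -0.272  0.09 ]]
[208. 214.  39.  41.] [[ 0.376 -0.289  0.045]]
```

View pics/s2.png

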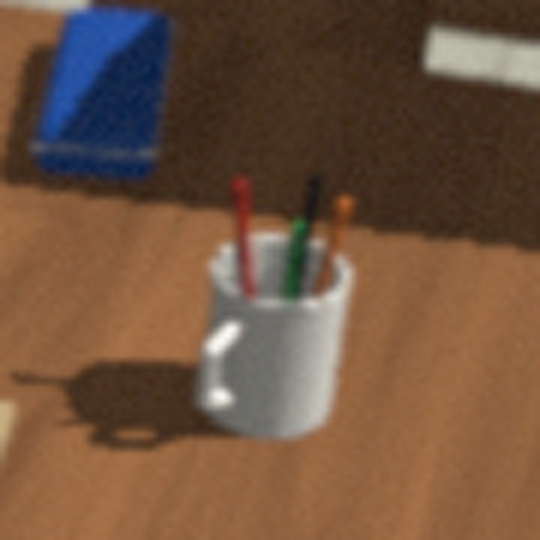

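Mug centre is about (0.36, −0.29), so it stays clear of the stroke. I lean the tool back 36° and hover by the start mark.

play_rows(
  deltas=[
    [0.38,-4.48,0,0.003,0.02,0,0.012],
    [0.38,-4.48,0,0.003,0.025,0,0.012],
    [0.38,-4.48,0,0.003,0.03,0,0.012],
    [0.38,-4.48,0,0.003,0.03,0,0.012],
    [0.38,-4.48,0,0.003,0.03,-0.02,0.012],
    [0.38,-4.48,0,0.003,0.025,-0.04,0.012],
    [0.38,-4.48,0,0.0032,0.0196,-0.045,0.012],
    [0.38,-4.48,0,0,0,-0.045,0.012],
    [0,0,0,0,0,-0.045,0.012],
    [0,0,0,0,0,-0.045,0.012],
    [0,0,0,0,0,-0.035,0.012],
    [0,0,0,0,0,-0.02,0.012],
    [0,0,0,0,0,-0.007,0.012],
    [0,0,0,0,0,0,0.012],
    [0,0,0,0,0,0,0.012],
  ],
)

```text
t: 10.18
tool_pos: [0.5173, 0.0075, 0.2003]
ee_rot: [2.633, 0.084, 1.613]
ft_force: [0.1, 0.5, -1.7]
width: 0.0196
gripper_force: 45.0
```

```bash
cat > nib.py <<'E'
from h import *
def state(n=5):
    o=arm.observe(); Rt=R.from_euler('xyz',o["ee_rot"]).as_matrix(); d=Rt[:,2]
    N=o["tool_pos"]+.0642*d
    S=np.array([.5739,.0491]); ex=np.array([.9965,.0837]); ey=np.array([-.0837,.9965])
    print("t",o["t"],"tcp",o["tool_pos"].round(4),"nib",N.round(4),"rel",((N[:2]-S)@ex).round(4),((N[:2]-S)@ey).round(4),"z-25",round(N[2]-.025,4),"lean",np.degrees(np.arccos(-d[2])).round(2),"ft",o["ft_force"].round(2),"w",o["width"].round(4))
    return o,N
E
python3 - <<'E'
from nib import *
state()
c=viewer.capture("side"); o,N=state(); uv=proj(c,N)[0]; print(uv)
l,t=int(uv[0])-50,int(uv[1])-45; print(l,t)
save(c,"s3.png",(l,t,100,80),7.5)
E
```

```text
Traceback (most recent call last):
  File "nib.py", line 6, in state
    print("t",o["t"],"tcp",o["tool_pos"].round(4),"nib",N.round(4),"rel",((N[:2]-S)@ex).round(4),((N[:2]-S)@ey).round(4),"z-25",round(N[2]-.025,4),"lean",np.degrees(np.arccos(-d[2])).round(2),"ft",o["ft_force"].round(2),"w",o["width"].round(4))
                                                                                                                                                                                                                                ^^^^^^^^^^^^^^^^
AttributeError: 'float' object has no attribute 'round'
```

```bash
sed -i 's/o\["width"\].round(4)/round(o["width"],4),"yaw",np.degrees(np.arctan2(d[1],d[0])).round(2),"q",o["joint_pos"].round(2)/' nib.py
python3 - <<'E'
from nib import *
o,N=state()
Rt=R.from_euler('xyz',o["ee_rot"])
a=np.radians(4.8); ex=np.array([np.cos(a),np.sin(a),0]);z=np.array([0,0,1.])
# target: tool z = ex sin36 - z cos36 ; tool x = ey
th=np.radians(36); d=ex*np.sin(th)-z*np.cos(th); x=np.cross(z,ex); y=np.cross(d,x)
T=R.from_matrix(np.c_[x,y,d]); print("rotvec deg",np.degrees((T*Rt.inv()).as_rotvec()).round(2))
E
```

```text
t 10.175 tcp [0.5173 0.0075 0.2003] nib [0.5487 0.0041 0.1444] rel -0.0288 -0.0428 z-25 0.1194 lean 29.5 ft [ 0.13  0.54 -1.69] w 0.0196 yaw -6.16 q [ 0.13  0.31 -0.37  2.38  1.7   0.26 -1.77]
rotvec deg [ 5.23 -6.54  2.69]
```

```bash
cat > kin.py <<'E'
from h import *
from scipy.optimize import least_squares
def fk(q,p):
    h,a,b,L,oe,ow=p
    r=lambda ax,t:R.from_euler(ax,t).as_matrix()
    A=r('z',q[0])@r('y',q[1]); P=np.array([0,0,h])
    A=A@r('z',q[2]); P=P+A@[oe,0,a]
    A=A@r('y',q[3]); P=P+A@[-oe,0,0]
    A=A@r('z',q[4]); P=P+A@[0,0,b]
    A=A@r('y',q[5]); P=P+A@[ow,0,0]
    A=A@r('z',q[6]); P=P+A@[0,0,L]
    return P,A
E
python3 - <<'E'
from kin import *
o=arm.observe()
D=[(np.array([-0.06577082,0.62838732,0.03853049,1.5173912,-0.02701821,0.99629643,-0.01998626]),np.array([.650022,0,.20549]),np.array([3.14155658,-3.5e-5,1.57072152])),(o["joint_pos"],o["tool_pos"],o["ee_rot"])]
for p0 in ([.35,.42,.4,.28,0,0],):
    f=lambda p:np.concatenate([fk(q,np.r_[p])[0]-P for q,P,_ in D])
    s=least_squares(f,p0,x_scale=.1);print(s.x.round(4),s.fun.round(4))
    f0=lambda p:f(np.r_[p,0,0]); s=least_squares(f0,p0[:4]);print(s.x.round(4),s.fun.round(4))
for q,P,E in D:
    A=fk(q,p0)[1]; print(A[:,2].round(3),R.from_euler('xyz',E).as_matrix()[:,2].round(3),(A.T@R.from_euler('xyz',E).as_matrix()).round(2).tolist())
E
```

```text
[ 4.7308  0.6872  1.8638  3.7571 -1.2371 -0.3548] [-0. -0.  0. -0. -0.  0.]
[0.2605 0.6159 0.3406 0.3807] [-0.0029 -0.0295 -0.0125  0.     -0.0311  0.0125]
[ 0. -0. -1.] [ 0.  0. -1.] [[-0.0, -1.0, -0.0], [1.0, -0.0, 0.0], [-0.0, 0.0, 1.0]]
[ 0.49   0.053 -0.87 ] [ 0.49  -0.053 -0.87 ] [[0.15, -0.99, -0.01], [0.98, 0.15, -0.11], [0.11, 0.01, 0.99]]
```

```bash
cat > fitk.py <<'E'
from kin import *
import itertools
o=arm.observe()
D=[(np.array([-0.06577082,0.62838732,0.03853049,1.5173912,-0.02701821,0.99629643,-0.01998626]),np.array([.650022,0,.20549]),np.array([3.14155658,-3.5e-5,1.57072152])),(np.array(o["joint_pos"]),o["tool_pos"],o["ee_rot"])]
best=[]
for sg in itertools.product((1,-1),repeat=4):
    s=np.array([sg[0],1,sg[1],1,sg[2],1,sg[3]])
    M=[fk(q*s,[.3]*6)[1].T@R.from_euler('xyz',E).as_matrix() for q,P,E in D]
    e=np.degrees(np.linalg.norm(R.from_matrix(M[0].T@M[1]).as_rotvec()))
    e2=[fk(q*s,[.3]*6)[1][:,2]@R.from_euler('xyz',E).as_matrix()[:,2] for q,P,E in D]
    best.append((e,sg,e2))
best.sort(key=lambda b:b[0])
for b in best[:3]:
    s=np.array([b[1][0],1,b[1][1],1,b[1][2],1,b[1][3]])
    for fix in (0,1):
        f=lambda p:np.concatenate([fk(q*s,np.r_[p,0,0] if fix else p)[0]-P for q,P,_ in D]+[([] if fix else np.array([p[4],p[5]])*.05)])
        r=least_squares(f,[.35,.42,.4,.28]+([] if fix else [0,0]),x_scale=.1); print(b,fix,r.x.round(4),r.fun.round(4))
E
python3 fitk.py
```

```text
(np.float64(8.381390690958987e-06), (-1, -1, -1, -1), [np.float64(0.9999999999999891), np.float64(0.9999999999999999)]) 0 [ 1.0603  0.5952  0.6562  0.9249 -0.2124 -0.0358] [-0.0014  0.0236  0.0013  0.0004  0.0007 -0.0013 -0.0106 -0.0018]
(np.float64(8.381390690958987e-06), (-1, -1, -1, -1), [np.float64(0.9999999999999891), np.float64(0.9999999999999999)]) 1 [0.296  0.5908 0.3586 0.3813] [-0.0025  0.0288 -0.0077  0.0002  0.0207  0.0077]
(np.float64(10.758303797665512), (1, 1, 1, 1), [np.float64(0.999999997540133), np.float64(0.9944213470161065)]) 0 [ 1.0516  0.6152  0.6731  0.9213 -0.2205 -0.0208] [-0.0014 -0.0239  0.0013  0.0004 -0.0008 -0.0013 -0.011  -0.001 ]
(np.float64(10.758303797665512), (1, 1, 1, 1), [np.float64(0.999999997540133), np.float64(0.9944213470161065)]) 1 [0.2605 0.6159 0.3406 0.3807] [-0.0029 -0.0295 -0.0125  0.     -0.0311  0.0125]
(np.float64(21.482299884630127), (1, -1, -1, -1), [np.float64(0.9999999999787895), np.float64(0.9921688680733693)]) 0 [-1.2758  0.7612  0.0695 -0.8199  0.3202  0.2907] [-0.0032 -0.0437 -0.0028 -0.0006 -0.0009  0.0028  0.016   0.0145]
(np.float64(21.482299884630127), (1, -1, -1, -1), [np.float64(0.9999999999787895), np.float64(0.9921688680733693)]) 1 [-0.0917  0.8422  0.1778  0.3415] [-0.0077 -0.0492 -0.054  -0.0297  0.1034  0.054 ]
```

```bash
cat > kin.py <<'E'
from h import *
from scipy.optimize import least_squares
SG=np.array([-1,1,-1,1,-1,1,-1])
LO=np.array([-3.06,-.37,-1.25,.18,-1.1,.23,-2.94]);HI=np.array([3.06,2.12,1.32,2.47,4.24,1.98,2.94])
def fk(q,p):
    h,a,b,L,c=p; q=q*SG
    r=lambda ax,t:R.from_euler(ax,t).as_matrix()
    A=r('z',q[0])@r('y',q[1]); P=np.array([0,0,h])
    A=A@r('z',q[2]); P=P+A@[0,c/2,a]
    A=A@r('y',q[3])@r('z',q[4]); P=P+A@[0,0,b]
    P=P+r('z',q[0])@[0,c/2,0]
    A=A@r('y',q[5])@r('z',q[6]); P=P+A@[0,0,L]
    return P,A@R.from_euler('z',90,degrees=True).as_matrix()
E
python3 - <<'E'
from kin import *
o=arm.observe()
D=[(np.array([-0.06577082,0.62838732,0.03853049,1.5173912,-0.02701821,0.99629643,-0.01998626]),np.array([.650022,0,.20549]),np.array([3.14155658,-3.5e-5,1.57072152])),(np.array(o["joint_pos"]),o["tool_pos"],o["ee_rot"])]
f=lambda p:np.concatenate([fk(q,p)[0]-P for q,P,_ in D])
r=least_squares(f,[.35,.42,.4,.28,.02],x_scale=.1); p=r.x; print(p.round(4),r.fun.round(4))
for q,P,E in D: print((fk(q,p)[1].T@R.from_euler('xyz',E).as_matrix()).round(3).tolist())
np.save("p.npy",p)
# feasibility along the line
a=np.radians(4.8); ex=np.array([np.cos(a),np.sin(a),0]);ey=np.array([-ex[1],ex[0],0]);z=np.array([0,0,1.])
S=np.array([.5739,.0491,.025])
rng=np.random.default_rng(0)
for thd in (25,28,30,33,36,40):
  for yd in (0,-15,15):
    th=np.radians(thd); e2=R.from_euler('z',yd,degrees=True).apply(ex)
    d=e2*np.sin(th)-z*np.cos(th); x=np.cross(z,e2); T=np.c_[x,np.cross(d,x),d]
    out=[]
    for s in (0,-.09,-.18):
        Pt=S+ey*s-.0642*d
        b=None
        for k in range(12):
            q0=np.clip(D[k%2][0]+rng.normal(0,.5,7),LO+.02,HI-.02)
            g=lambda q:np.r_[(fk(q,p)[0]-Pt)*5,R.from_matrix(T@fk(q,p)[1].T).as_rotvec(),.002*(q-(LO+HI)/2)]
            rr=least_squares(g,q0,bounds=(LO+.03,HI-.03)); e=np.linalg.norm(g(rr.x)[:6])
            if b is None or e<b[0]: b=(e,rr.x)
        out.append((round(b[0],3),b[1].round(2).tolist()))
    print(thd,yd,out)
E
```

```text
[ 0.3407  0.5574  0.3832  0.3781 -0.0279] [-0.      0.0001  0.0001  0.     -0.0001 -0.0001]
[[1.0, 0.0, -0.0], [-0.0, 1.0, -0.0], [0.0, 0.0, 1.0]]
[[1.0, 0.0, -0.0], [-0.0, 1.0, 0.0], [0.0, 0.0, 1.0]]Traceback (most recent call last):
  File "<stdin>", line 23, in <module>
    return func(*args, **kwargs)
    raise ValueError("Initial guess is outside of provided bounds")
ValueError: Initial guess is outside of provided bounds
```

```bash
cat > feas.py <<'E'
from kin import *
p=np.load("p.npy"); o=arm.observe(); q1=np.array(o["joint_pos"])
qs=[np.array([-0.066,.628,.0385,1.517,-.027,.996,-.02]),q1]
a=np.radians(4.8); ex=np.array([np.cos(a),np.sin(a),0]);ey=np.array([-ex[1],ex[0],0]);z=np.array([0,0,1.])
S=np.array([.5739,.0491,.025]); rng=np.random.default_rng(0)
def target(s,thd,yd,gr=0,up=0):
    th=np.radians(thd); e2=R.from_euler('z',yd,degrees=True).apply(ex)
    d=e2*np.sin(th)-z*np.cos(th); x=np.cross(z,e2); T=np.c_[x,np.cross(d,x),d]@R.from_euler('z',gr,degrees=True).as_matrix()
    return S+ey*s+z*up-.0642*d,T
def ik(Pt,T,q0,m=.03):
    g=lambda q:np.r_[(fk(q,p)[0]-Pt)*5,R.from_matrix(T@fk(q,p)[1].T).as_rotvec(),.002*(q-(LO+HI)/2)]
    rr=least_squares(g,np.clip(q0,LO+m+.01,HI-m-.01),bounds=(LO+m,HI-m)); return np.linalg.norm(g(rr.x)[:6]),rr.x
if __name__=="__main__":
  for thd in (25,30,33,36,40):
   for yd in (0,-20,20):
    for gr in (0,):
     out=[]
     for s in (0,-.18):
        b=min((ik(*target(s,thd,yd,gr),qs[k%2]+rng.normal(0,.5,7)) for k in range(10)),key=lambda t:t[0])
        out.append((round(b[0],3),b[1].round(2).tolist()))
     print(thd,yd,out)
E
python3 feas.py
```

```text
25 0 [(np.float64(0.0), [0.51, 0.82, -1.03, 2.33, 1.87, 0.75, -1.85]), (np.float64(0.0), [0.88, 0.8, -0.92, 2.23, 1.81, 0.47, -1.37])]
25 -20 [(np.float64(0.0), [0.22, 0.73, -0.8, 2.29, 1.75, 0.75, -2.23]), (np.float64(0.0), [0.71, 0.78, -0.88, 2.26, 1.84, 0.65, -1.87])]
25 20 [(np.float64(0.0), [0.67, 0.84, -1.03, 2.28, 1.83, 0.54, -1.33]), (np.float64(0.0), [0.95, 0.8, -0.84, 2.13, 1.26, 0.26, -0.39])]
30 0 [(np.float64(0.0), [0.57, 0.96, -1.19, 2.42, 2.01, 0.99, -1.96]), (np.float64(0.0), [1.04, 0.98, -1.18, 2.31, 1.99, 0.72, -1.46])]
30 -20 [(np.float64(0.0), [0.26, 0.83, -0.95, 2.37, 1.88, 0.99, -2.4]), (np.float64(0.0), [0.81, 0.91, -1.09, 2.35, 2.0, 0.92, -1.99])]
30 20 [(np.float64(0.0), [0.79, 0.99, -1.22, 2.37, 2.01, 0.74, -1.42]), (np.float64(0.0), [1.06, 0.87, -0.93, 2.18, 1.69, 0.26, -0.75])]
33 0 [(np.float64(0.036), [0.57, 0.99, -1.22, 2.44, 2.04, 1.05, -1.98]), (np.float64(0.0), [1.07, 1.03, -1.22, 2.36, 2.11, 0.79, -1.53])]
33 -20 [(np.float64(0.0), [0.25, 0.89, -1.0, 2.42, 1.94, 1.13, -2.48]), (np.float64(0.0), [0.83, 0.99, -1.16, 2.41, 2.08, 1.06, -2.05])]
33 20 [(
[... 261 characters left out ...]
1])]
36 -20 [(np.float64(0.019), [0.3, 1.05, -1.22, 2.44, 1.91, 1.42, -2.45]), (np.float64(0.02), [0.84, 1.05, -1.22, 2.44, 2.12, 1.17, -2.07])]
36 20 [(np.float64(0.02), [0.83, 1.05, -1.22, 2.44, 2.24, 0.78, -1.56]), (np.float64(0.0), [1.25, 1.07, -1.18, 2.25, 1.93, 0.45, -0.85])]
40 0 [(np.float64(0.159), [0.57, 1.02, -1.22, 2.44, 2.07, 1.08, -1.99]), (np.float64(0.028), [1.12, 1.12, -1.22, 2.44, 2.35, 0.86, -1.65])]
40 -20 [(np.float64(0.073), [0.25, 1.09, -1.22, 2.44, 1.91, 1.52, -2.5]), (np.float64(0.089), [0.83, 1.07, -1.22, 2.44, 2.13, 1.2, -2.08])]
40 20 [(np.float64(0.074), [0.88, 1.09, -1.22, 2.44, 2.3, 0.75, -1.54]), (np.float64(0.0), [1.31, 1.15, -1.22, 2.28, 2.08, 0.47, -0.92])]
```

The arm is close to its limits (joint 6 at 0.26, joint 4 at 2.38). My kinematic model fits to 0.1 mm and shows that a 29° lean is reachable with about 19 mm clearance to the lamp. I move on in small steps, sideways first and then down.

play_rows(
  deltas=[
    [1.2,0.1,0.7,0.002,0.01,0,0.012],
    [1.2,0.1,0.7,0.002,0.01,0,0.012],
    [1.2,0.1,0.7,0.002,0.01,0,0.012],
    [1.0,0.1,0.6,0.002,0.008,0,0.012],
    [0,0,0,0.0027,0,-0.012,0.012],
    [0,0,0,0,0,-0.012,0.012],
    [0,0,0,0,0,-0.012,0.012],
    [0,0,0,0,0,-0.012,0.012],
    [0,0,0,0,0,0,0.012],
  ],
)

```text
t: 11.3
tool_pos: [0.5275, 0.0452, 0.1515]
ee_rot: [2.637, 0.003, 1.66]
ft_force: [-0.3, -0.7, -0.8]
width: 0.0201
gripper_force: 45.0
```

```bash
cat > st.py <<'E'
from feas import *
from nib import state
def need(s,thd,up,back=0,yd=0):
    o,N=state(); Pt,T=target(s,thd,yd,0,up); Pt=Pt-ex*back
    print("need rot",np.degrees((R.from_matrix(T)*R.from_euler('xyz',o["ee_rot"]).inv()).as_rotvec()).round(2),"shift",(Pt-o["tool_pos"]).round(4))
E
python3 -c "
from st import *
need(0,29,.02,.015)"
```

```text
t 11.3 tcp [0.5275 0.0452 0.1515] nib [0.5584 0.0478 0.0953] rel -0.0155 0.0 z-25 0.0703 lean 28.93 ft [-0.32 -0.72 -0.83] w 0.0201 yaw 4.76 q [ 0.33  0.5  -0.69  2.4   2.01  0.42 -2.07]
need rot [ 0.19 -0.05 -0.3 ] shift [ 0.0005  0.     -0.0503]
```

play_rows(
  deltas=[
    [0,0,0,0.0005,0,-0.012,0.012],
    [0,0,0,0,0,-0.012,0.012],
    [0,0,0,0,0,-0.012,0.012],
    [0,0,0,0,0,-0.008,0.012],
    [0,0,0,0,0,-0.006,0.012],
    [0,0,0,0,0,0,0.012],
    [0,0,0,0,0,0,0.012],
  ],
)

```text
t: 12.18
tool_pos: [0.5284, 0.0454, 0.1022]
ee_rot: [2.635, 0.004, 1.66]
ft_force: [-0.3, -0.0, -2.1]
width: 0.0199
gripper_force: 45.0
```

```bash
python3 -c "
from st import *
need(0,29,.003,.008)
c=viewer.capture('side'); o,N=state(); uv=proj(c,N)[0]; print(uv); save(c,'s3.png',(int(uv[0])-50,int(uv[1])-45,100,80),7.5)
for i in range(3): viewer.capture('side'); print(arm.observe()['ft_force'].round(2))
"
```

```text
t 12.175 tcp [0.5284 0.0454 0.1022] nib [0.5594 0.048  0.046 ] rel -0.0145 0.0001 z-25 0.021 lean 29.03 ft [-0.33 -0.04 -2.1 ] w 0.0199 yaw 4.74 q [ 0.35  0.66 -0.77  2.44  2.18  0.6  -2.22]
need rot [ 0.21  0.04 -0.33] shift [ 0.0065  0.0004 -0.018 ]
t 12.225 tcp [0.5284 0.0454 0.1022] nib [0.5594 0.048  0.0461] rel -0.0145 0.0001 z-25 0.0211 lean 29.03 ft [ 1.51 -1.14 -1.08] w 0.0199 yaw 4.74 q [ 0.35  0.66 -0.77  2.44  2.18  0.6  -2.22]
[269.33732367 214.71589538]
[ 0.74 -1.01 -0.99]
[-0.23 -0.09 -1.17]
[ 0.11 -0.15 -0.86]
```

View pics/s3.png

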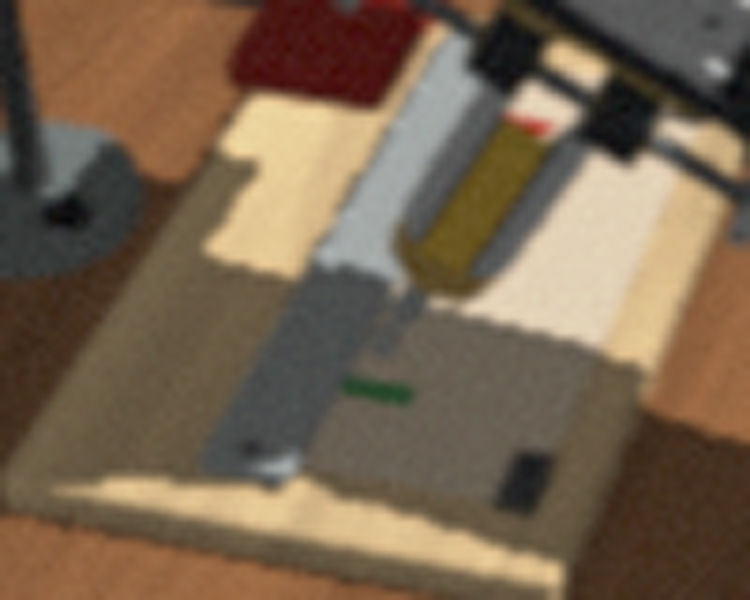

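The ball is at about (385,345) in the crop, where the projection predicted (377,343), beside the green mark (378,390). Next I go down to 2.5 mm above the card and feel for the ruler.

play_rows(
  deltas=[
    [0,0,0,0.001,0,-0.004,0.012],
    [0,0,0,0.001,0,-0.004,0.012],
    [0,0,0,0.001,0,-0.004,0.012],
    [0,0,0,0.001,0.0004,-0.004,0.012],
    [0,0,0,0.001,0,-0.0025,0.012],
    [0,0,0,0.001,0,0,0.012],
    [0,0,0,0.001,0,0,0.012],
    [0,0,0,0.001,0,0,0.012],
    [0,0,0,0.001,0,0,0.012],
    [0,0,0,0,0,0,0.012],
    [0,0,0,0,0,0,0.012],
  ],
)

```text
t: 13.75
tool_pos: [0.5371, 0.0458, 0.0834]
ee_rot: [2.635, 0.004, 1.66]
ft_force: [0.2, -0.4, -1.8]
width: 0.0199
gripper_force: 45.0
```

```bash
cat >> st.py <<'E'
def avg(n=12):
    F=[]
    for i in range(n): viewer.capture("side"); F.append(arm.observe()["ft_force"])
    F=np.array(F); m=F.mean(0); print("F world",m.round(2),"sd",F.std(0).round(2),"along ex,ey,z",(m@ex).round(2),(m@ey).round(2),m[2].round(2))
E
python3 -c "
from st import *
avg(); need(0,29,.0025,0)"
```

```text
F world [-0.11 -0.02 -1.23] sd [0.64 0.5  0.5 ] along ex,ey,z -0.11 -0.01 -1.23
t 14.35 tcp [0.5372 0.0458 0.0833] nib [0.5682 0.0484 0.0272] rel -0.0058 -0.0002 z-25 0.0022 lean 29.0 ft [-1.03  0.62 -0.87] w 0.0199 yaw 4.76 q [ 0.35  0.72 -0.76  2.43  2.21  0.65 -2.23]
need rot [ 0.2   0.02 -0.33] shift [0.0057 0.0007 0.0003]
```

play_rows(
  deltas=[
    [0,0,0,0.0006,0.0001,0,0.012],
    [0,0,0,0.0006,0,0,0.012],
    [0,0,0,0.0006,0.0001,0,0.012],
    [0,0,0,0.0006,0,0,0.012],
    [0,0,0,0.0006,0.0001,0,0.012],
    [0,0,0,0.0006,0.0001,0,0.012],
    [0,0,0,0.0006,0.0001,0,0.012],
    [0,0,0,0.0006,0.0001,0,0.012],
    [0,0,0,0.0006,0.0001,0,0.012],
    [0,0,0,0,0,0,0.012],
  ],
)

```text
t: 15.6
tool_pos: [0.5422, 0.0465, 0.0832]
ee_rot: [2.636, 0.003, 1.66]
ft_force: [-1.6, 0.0, -0.3]
width: 0.0196
gripper_force: 45.0
```

```bash
python3 -c "
from st import *
avg(6); need(0,29,.0025,0)"
```

```text
F world [-1.37 -0.   -0.82] sd [0.46 0.42 0.47] along ex,ey,z -1.36 0.11 -0.82
t 15.9 tcp [0.5423 0.0465 0.0832] nib [0.5733 0.0491 0.027 ] rel -0.0006 0.0 z-25 0.002 lean 28.97 ft [-1.67 -0.61 -0.07] w 0.0198 yaw 4.77 q [ 0.35  0.72 -0.76  2.41  2.21  0.64 -2.22]
need rot [ 0.2  -0.01 -0.32] shift [0.0006 0.     0.0004]
```

Ruler contact felt (−1.3 N), 0.6 mm from the camera estimate. Now I feel for the card.

play_rows(
  deltas=[
    [0,0,0,0,0,-0.0006,0.012],
    [0,0,0,0,0,-0.0006,0.012],
    [0,0,0,0,0,-0.0005,0.012],
    [0,0,0,0,0,0,0.012],
  ],
)

```text
t: 16.4
tool_pos: [0.5423, 0.0466, 0.0814]
ee_rot: [2.636, 0.003, 1.66]
ft_force: [-3.4, -0.3, -0.4]
width: 0.0195
gripper_force: 45.0
```

```bash
python3 -c "
from st import *
avg(6); need(0,29,0,0)"
```

```text
F world [-3.13 -0.2  -0.4 ] sd [0.51 0.21 0.5 ] along ex,ey,z -3.14 0.06 -0.4
t 16.7 tcp [0.5423 0.0466 0.0815] nib [0.5733 0.0492 0.0253] rel -0.0006 0.0001 z-25 0.0003 lean 28.97 ft [-3.51 -0.39 -0.88] w 0.0201 yaw 4.79 q [ 0.35  0.73 -0.76  2.41  2.21  0.64 -2.22]
need rot [ 0.19 -0.02 -0.33] shift [ 0.0006 -0.0001 -0.0003]
```

play_rows(
  deltas=[
    [0,0,0,0,0,-0.0004,0.012],
    [0,0,0,0,0,-0.0003,0.012],
    [0,0,0,0,0,0,0.012],
  ],
)

```text
t: 17.08
tool_pos: [0.5424, 0.0466, 0.081]
ee_rot: [2.636, 0.004, 1.66]
ft_force: [-5.1, -0.6, 2.3]
width: 0.02
gripper_force: 45.0
```

```bash
python3 -c "
from st import *
avg(8); need(0,29,0,0)"
```

```text
F world [-5.16 -0.26  2.66] sd [0.44 0.72 0.59] along ex,ey,z -5.16 0.17 2.66
t 17.475 tcp [0.5424 0.0466 0.081 ] nib [0.5734 0.0492 0.0248] rel -0.0005 0.0001 z-25 -0.0002 lean 28.99 ft [-4.49 -0.55  2.92] w 0.0198 yaw 4.78 q [ 0.35  0.73 -0.76  2.41  2.21  0.64 -2.22]
need rot [ 0.2   0.01 -0.33] shift [ 0.0005 -0.0001  0.0002]
```

Card about 3.9 N, ruler about 5 N: the ball is in the corner. I start the stroke with a short first segment.

play_rows(
  deltas=[
    [0,0,0,0,-0.001,0,0.012],
    [0,0,0,0.00015,-0.002,0,0.012],
    [0,0,0,0.00015,-0.002,0,0.012],
    [0,0,0,0.00015,-0.002,0,0.012],
    [0,0,0,0.00015,-0.002,0,0.012],
    [0,0,0,0.00015,-0.002,0,0.012],
  ],
)

```text
t: 18.23
tool_pos: [0.5431, 0.0376, 0.0809]
ee_rot: [2.636, 0.001, 1.664]
ft_force: [-4.1, 3.0, -0.1]
width: 0.02
gripper_force: 45.0
```

```bash
python3 -c "
from st import *
need(-.012,29,0,0);avg(4); need(-.012,29,0,0)"
```

```text
t 18.225 tcp [0.5431 0.0376 0.0809] nib [0.5741 0.0404 0.0248] rel -0.0006 -0.0086 z-25 -0.0002 lean 28.97 ft [-4.09  2.99 -0.12] w 0.02 yaw 5.25 q [ 0.37  0.73 -0.76  2.41  2.23  0.63 -2.21]
need rot [ 0.05 -0.02 -0.53] shift [ 0.0008 -0.0031  0.0002]
F world [-3.82  2.65  0.54] sd [0.58 0.59 0.62] along ex,ey,z -3.59 2.96 0.54
t 18.425 tcp [0.5431 0.0368 0.0809] nib [0.5741 0.0395 0.0247] rel -0.0006 -0.0096 z-25 -0.0003 lean 28.98 ft [-3.99  3.49 -0.48] w 0.0196 yaw 5.04 q [ 0.37  0.73 -0.76  2.41  2.23  0.63 -2.21]
need rot [ 0.11 -0.01 -0.44] shift [ 0.0007 -0.0022  0.0003]
```

play_rows(
  deltas=[
    [0,0,0,0.0001,-0.002,-0.0001,0.012],
    [0,0,0,0.00015,-0.002,-0.0001,0.012],
    [0,0,0,0.00015,-0.002,0,0.012],
    [0,0,0,0.00015,-0.002,0,0.012],
    [0,0,0,0.00017,-0.002,0,0.012],
    [0,0,0,0.00017,-0.002,0,0.012],
    [0,0,0,0.00017,-0.002,0,0.012],
    [0,0,0,0.00017,-0.002,0,0.012],
  ],
  grip_force=60,
)

```text
t: 19.42
tool_pos: [0.5445, 0.0212, 0.0809]
ee_rot: [2.635, 0.002, 1.663]
ft_force: [-2.6, 3.9, 0.6]
width: 0.0196
gripper_force: 60.0
```

```bash
python3 -c "
from st import *
need(-.027,29,0,0);avg(4)"
```

```text
t 19.425 tcp [0.5445 0.0212 0.0809] nib [0.5755 0.024  0.0247] rel -0.0005 -0.0252 z-25 -0.0003 lean 29.0 ft [-2.62  3.88  0.6 ] w 0.0196 yaw 5.13 q [ 0.41  0.73 -0.75  2.41  2.26  0.61 -2.2 ]
need rot [ 0.09  0.01 -0.5 ] shift [ 0.0007 -0.0016  0.0003]
F world [-3.86  3.12  1.51] sd [0.5  0.16 0.62] along ex,ey,z -3.59 3.43 1.51
```

play_rows(
  deltas=[
    [0,0,0,0.00016,-0.002,-5e-05,0.012],
    [0,0,0,0.00017,-0.002,-5e-05,0.012],
    [0,0,0,0.00017,-0.002,0,0.012],
    [0,0,0,0.00017,-0.002,0,0.012],
    [0,0,0,0.00017,-0.002,0,0.012],
    [0,0,0,0.00017,-0.002,0,0.012],
    [0,0,0,0.00017,-0.002,0,0.012],
    [0,0,0,0.00017,-0.002,0,0.012],
    [0,0,0,0.00017,-0.002,0,0.012],
    [0,0,0,0.00017,-0.002,0,0.012],
  ],
)

```text
t: 20.88
tool_pos: [0.5462, 0.0013, 0.0808]
ee_rot: [2.635, 0.002, 1.664]
ft_force: [-4.1, 3.9, 1.3]
width: 0.0196
gripper_force: 60.0
```

```bash
python3 -c "
from st import *
need(-.047,29,0,0);avg(4)"
```

```text
t 20.875 tcp [0.5462 0.0013 0.0808] nib [0.5772 0.0041 0.0247] rel -0.0005 -0.0451 z-25 -0.0003 lean 29.0 ft [-4.15  3.94  1.33] w 0.0196 yaw 5.16 q [ 0.46  0.73 -0.74  2.41  2.29  0.58 -2.17]
need rot [ 0.09  0.01 -0.52] shift [ 0.0007 -0.0017  0.0003]
F world [-4.28  3.16  2.02] sd [0.55 0.2  0.49] along ex,ey,z -4.0 3.51 2.02
```

play_rows(
  deltas=[
    [0,0,0,0.00015,-0.002,0,0.012],
    [0,0,0,0.00016,-0.002,0,0.012],
    [0,0,0,0.00017,-0.002,0,0.012],
    [0,0,0,0.00017,-0.002,0,0.012],
    [0,0,0,0.00017,-0.002,0,0.012],
    [0,0,0,0.00017,-0.002,0,0.012],
    [0,0,0,0.00017,-0.002,0,0.012],
    [0,0,0,0.00017,-0.002,0,0.012],
    [0,0,0,0.00017,-0.002,0,0.012],
    [0,0,0,0.00017,-0.002,0,0.012],
    [0,0,0,0.00017,-0.002,0,0.012],
    [0,0,0,0.00017,-0.002,0,0.012],
  ],
)

```text
t: 22.58
tool_pos: [0.5483, -0.0228, 0.0808]
ee_rot: [2.635, 0.002, 1.663]
ft_force: [-4.0, 4.0, 0.7]
width: 0.0195
gripper_force: 60.0
```

```bash
python3 -c "
from st import *
need(-.071,29,0,0);avg(4)"
```

```text
t 22.575 tcp [ 0.5483 -0.0228  0.0808] nib [ 0.5793 -0.02    0.0247] rel -0.0004 -0.0693 z-25 -0.0003 lean 29.01 ft [-4.    4.03  0.7 ] w 0.0195 yaw 5.13 q [ 0.52  0.72 -0.73  2.4   2.32  0.54 -2.15]
need rot [ 0.1   0.02 -0.51] shift [ 0.0006 -0.0015  0.0003]
F world [-4.48  3.23  1.83] sd [0.38 0.2  0.23] along ex,ey,z -4.19 3.59 1.83
```

play_rows(
  deltas=[
    [0,0,0,0.00015,-0.002,0,0.012],
    [0,0,0,0.00016,-0.002,0,0.012],
    [0,0,0,0.00017,-0.002,0,0.012],
    [0,0,0,0.00017,-0.002,0,0.012],
    [0,0,0,0.00017,-0.002,0,0.012],
    [0,0,0,0.00017,-0.002,0,0.012],
    [0,0,0,0.00017,-0.002,0,0.012],
    [0,0,0,0.00017,-0.002,0,0.012],
    [0,0,0,0.00017,-0.002,0,0.012],
    [0,0,0,0.00017,-0.002,0,0.012],
    [0,0,0,0.00017,-0.002,0,0.012],
    [0,0,0,0.00017,-0.002,0,0.012],
    [0,0,0,0.00017,-0.002,0,0.012],
    [0,0,0,0.00017,-0.002,0,0.012],
  ],
)

```text
t: 24.52
tool_pos: [0.5507, -0.051, 0.0808]
ee_rot: [2.635, 0.002, 1.663]
ft_force: [-3.7, 3.7, 1.4]
width: 0.0197
gripper_force: 60.0
```

```bash
python3 -c "
from st import *
need(-.099,29,0,0);avg(4)"
```

```text
t 24.525 tcp [ 0.5507 -0.051   0.0808] nib [ 0.5817 -0.0482  0.0247] rel -0.0004 -0.0977 z-25 -0.0003 lean 29.01 ft [-3.67  3.66  1.42] w 0.0197 yaw 5.08 q [ 0.59  0.72 -0.71  2.38  2.36  0.49 -2.11]
need rot [ 0.12  0.02 -0.49] shift [ 0.0005 -0.0012  0.0003]
F world [-3.62  3.06  2.07] sd [0.76 0.74 0.58] along ex,ey,z -3.35 3.36 2.07
```

play_rows(
  deltas=[
    [0,0,0,0.00017,-0.002,0,0.012],
    [0,0,0,0.00017,-0.002,0,0.012],
    [0,0,0,0.00017,-0.002,0,0.012],
    [0,0,0,0.00017,-0.002,0,0.012],
    [0,0,0,0.00017,-0.002,0,0.012],
    [0,0,0,0.00017,-0.002,0,0.012],
    [0,0,0,0.00017,-0.002,0,0.012],
    [0,0,0,0.00017,-0.002,0,0.012],
    [0,0,0,0.00017,-0.002,0,0.012],
    [0,0,0,0.00017,-0.002,0,0.012],
    [0,0,0,0.00017,-0.002,0,0.012],
    [0,0,0,0.00017,-0.002,0,0.012],
    [0,0,0,0.00017,-0.002,0,0.012],
    [0,0,0,0.00017,-0.002,0,0.012],
  ],
)

```text
t: 26.48
tool_pos: [0.553, -0.0793, 0.0808]
ee_rot: [2.635, 0.002, 1.663]
ft_force: [-2.7, 3.4, 1.4]
width: 0.0193
gripper_force: 60.0
```

```bash
python3 -c "
from st import *
need(-.127,29,0,0);avg(4)"
```

```text
t 26.475 tcp [ 0.553  -0.0793  0.0808] nib [ 0.5841 -0.0766  0.0246] rel -0.0004 -0.1261 z-25 -0.0004 lean 29.01 ft [-2.72  3.39  1.44] w 0.0193 yaw 5.0 q [ 0.65  0.72 -0.69  2.36  2.4   0.44 -2.07]
need rot [ 0.14  0.02 -0.46] shift [ 0.0005 -0.0007  0.0004]
F world [-3.61  3.26  1.79] sd [0.26 0.34 0.31] along ex,ey,z -3.33 3.55 1.79
```

play_rows(
  deltas=[
    [0,0,0,0.00018,-0.002,0,0.012],
    [0,0,0,0.00018,-0.002,0,0.012],
    [0,0,0,0.00017,-0.002,0,0.012],
    [0,0,0,0.00017,-0.002,0,0.012],
    [0,0,0,0.00017,-0.002,0,0.012],
    [0,0,0,0.00017,-0.002,0,0.012],
    [0,0,0,0.00017,-0.002,0,0.012],
    [0,0,0,0.00017,-0.002,0,0.012],
    [0,0,0,0.00017,-0.002,0,0.012],
    [0,0,0,0.00017,-0.002,0,0.012],
    [0,0,0,0.00017,-0.002,0,0.012],
    [0,0,0,0.00017,-0.002,0,0.012],
    [0,0,0,0.00017,-0.002,0,0.012],
    [0,0,0,0.00017,-0.002,0,0.012],
  ],
)

```text
t: 28.42
tool_pos: [0.5554, -0.1074, 0.0808]
ee_rot: [2.635, 0.003, 1.662]
ft_force: [-2.8, 4.4, 3.2]
width: 0.0199
gripper_force: 60.0
```

```bash
python3 -c "
from st import *
need(-.155,29,0,0);avg(4)"
```

```text
t 28.425 tcp [ 0.5554 -0.1074  0.0808] nib [ 0.5865 -0.1047  0.0246] rel -0.0004 -0.1543 z-25 -0.0004 lean 29.01 ft [-2.78  4.37  3.22] w 0.0199 yaw 4.98 q [ 0.7   0.72 -0.67  2.33  2.43  0.39 -2.04]
need rot [ 0.14  0.02 -0.44] shift [ 0.0004 -0.0006  0.0004]
F world [-3.14  3.77  3.11] sd [0.35 0.35 0.39] along ex,ey,z -2.81 4.02 3.11
```

play_rows(
  deltas=[
    [0,0,0,0.00018,-0.002,5e-05,0.012],
    [0,0,0,0.00018,-0.002,0,0.012],
    [0,0,0,0.00018,-0.002,0,0.012],
    [0,0,0,0.00018,-0.002,0,0.012],
    [0,0,0,0.00018,-0.002,0,0.012],
    [0,0,0,0.00017,-0.002,0,0.012],
    [0,0,0,0.00017,-0.002,0,0.012],
    [0,0,0,0.00017,-0.002,0,0.012],
    [0,0,0,0.00017,-0.002,0,0.012],
    [0,0,0,0.00017,-0.002,0,0.012],
  ],
)

```text
t: 29.88
tool_pos: [0.5571, -0.1277, 0.0808]
ee_rot: [2.635, 0.003, 1.662]
ft_force: [-2.7, 4.1, 2.6]
width: 0.0197
gripper_force: 60.0
```

```bash
python3 -c "
from st import *
c=viewer.capture('side'); o,N=state(); uv=proj(c,N)[0]; F=S+ey*-.18
F[2]=.02; F14=F-ex*.009
print('nib',uv,'finish',proj(c,F)[0],'sticker centre',proj(c,F14)[0]); l,t=int(uv[0])-40,int(uv[1])-40; print(l,t)
save(c,'s4.png',(l,t,80,64),9)
avg(3)"
```

```text
t 29.925 tcp [ 0.5572 -0.1282  0.0808] nib [ 0.5883 -0.1256  0.0246] rel -0.0003 -0.1753 z-25 -0.0004 lean 29.01 ft [-4.2   3.39  1.88] w 0.0199 yaw 4.82 q [ 0.74  0.72 -0.65  2.31  2.45  0.35 -2.01]
nib [284.2391211  184.76448876] finish [284.66221562 185.06735864] sticker centre [287.27938575 185.4886445 ]
244 144
F world [-3.    4.06  2.31] sd [0.39 0.54 0.32] along ex,ey,z -2.65 4.3 2.31
```

View pics/s4.png

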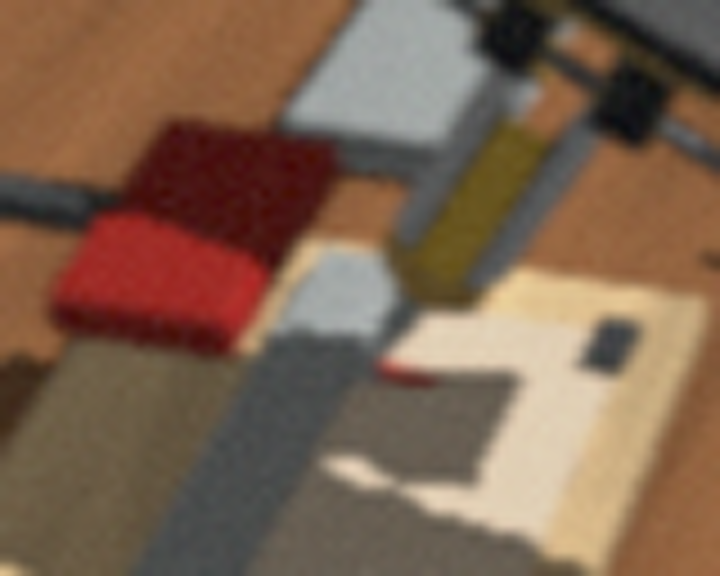

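The ball is at the red sticker's ruler end (≈(378,360) in the crop), as the model predicts, and the lamp is clear. The last 5 mm remain.

play_rows(
  deltas=[
    [0,0,0,0.00018,-0.002,0,0.012],
    [0,0,0,0.00017,-0.002,0,0.012],
    [0,0,0,0.0,-0.0005,0,0.012],
    [0,0,0,0,0,0,0.012],
    [0,0,0,0,0,0,0.012],
  ],
)

```text
t: 30.7
tool_pos: [0.5576, -0.1327, 0.0807]
ee_rot: [2.635, 0.003, 1.661]
ft_force: [-2.7, 4.7, 3.1]
width: 0.0197
gripper_force: 60.0
```

```bash
python3 -c "
from st import *
need(-.18,29,0,0);avg(3)"
```

```text
t 30.7 tcp [ 0.5576 -0.1327  0.0807] nib [ 0.5886 -0.1301  0.0246] rel -0.0004 -0.1798 z-25 -0.0004 lean 29.01 ft [-2.66  4.67  3.09] w 0.0197 yaw 4.81 q [ 0.75  0.72 -0.65  2.31  2.45  0.34 -2.01]
need rot [ 0.19  0.02 -0.36] shift [ 0.0004 -0.0002  0.0004]
F world [-2.66  3.46  2.86] sd [0.38 0.65 0.58] along ex,ey,z -2.36 3.67 2.86
```

Stroke ended at −179.8 mm with the forces steady. I lift off and stand the tool up while moving away.

play_rows(
  deltas=[
    [0,0,0,0,0,0.002,0.012],
    [0,0,0,0,0,0.005,0.012],
    [0,0,0,-0.01,0,0.015,0.012],
    [0,0,0,-0.015,0,0.03,0.012],
    [0,0,0,-0.01,0,0.035,0.012],
    [0,0,0,0,0,0.035,0.012],
    [0,0,0,0,0,0.035,0.012],
    [0,0,0,0,0,0.035,0.012],
    [-0.2,2.4,0,0,0.01,0.03,0.012],
    [-0.3,3,0,0,0.02,0.02,0.012],
    [-0.3,3,0,0,0.02,0.02,0.012],
    [-0.3,3,0,0,0.02,0.0,0.012],
    [-0.3,3,0,0,0.02,0,0.012],
    [-0.3,3,0,0,0.02,0,0.012],
    [-0.3,3,0,0,0.02,0,0.012],
    [-0.3,3,0,0,0.02,0,0.012],
    [-0.3,3,0,0,0.02,0,0.012],
    [-0.2,2.4,0,0,0.01,0,0.012],
    [0,0,0,0,0,0,0.012],
  ],
)

```text
t: 33.22
tool_pos: [0.5295, 0.0381, 0.2883]
ee_rot: [3.139, 0.028, 1.658]
ft_force: [0.6, -0.2, -2.0]
width: 0.0198
gripper_force: 60.0
```

Run:
```python
from st import *
state()
c=viewer.capture("wrist"); w=np.load("w3.npz")
def m(f):
    h=cv2.cvtColor(f,cv2.COLOR_RGB2HSV).astype(int); k=(h[...,0]>14)&(h[...,0]<34)&(h[...,1]>120)&(h[...,2]>50)
    k[:190]=0;k[300:]=0;k[:,:255]=0;k[:,370:]=0; return k.astype(np.uint8)
for f in (w["frame"],c["frame"]):
    k=m(f); n,_,st,ce=cv2.connectedComponentsWithStats(k)
    for i in range(1,n):
        if st[i,4]>100: print(st[i],ce[i].round(1))
T,d=target(0,0,0)[0],None
o=arm.observe(); Rt=R.from_euler('xyz',o["ee_rot"])
print("upright rot",np.degrees((R.from_euler('xyz',[np.pi,0,Rt.as_euler('xyz')[2]])*Rt.inv()).as_rotvec()).round(2), np.degrees(o["ee_rot"]).round(1))
```

```text
t 33.225 tcp [0.5295 0.0381 0.2883] nib [0.5298 0.0363 0.2241] rel -0.045 -0.009 z-25 0.1991 lean 1.58 ft [ 0.63 -0.23 -1.97] w 0.0198 yaw -79.83 q [ 0.55  0.55 -1.09  1.72  0.55  1.21 -0.6 ]
[ 275  199   72   93 4398] [310.8 247.3]
[255 276  12  24 178] [260.2 287.6]
[357 276  12  24 195] [362.  287.8]
[ 278  201   66   91 4293] [310.9 248.4]
[255 275  12  25 182] [260.3 287.3]
[357 276  12  24 192] [361.9 288.1]
upright rot [ 1.6   0.28 -0.  ] [179.9   1.6  95. ]
```

play_rows(
  deltas=[
    [0.5,0.1,2,-0.01,0.02,0,0.012],
    [0.5,0.1,3,-0.016,0.033,0,0.012],
    [0.5,0.1,3,-0.016,0.033,0,0.012],
    [0.1,0,3,-0.016,0.033,0,0.012],
    [0,0,3,-0.016,0.033,0,0.012],
    [0,0,3,-0.016,0.033,0,0.012],
    [0,0,3,-0.016,0.033,0,0.012],
    [0,0,3,-0.016,0.033,0,0.012],
    [0,0,3,-0.014,0.03,-0.02,0.012],
    [0,0,0,-0.008,0.014,-0.03,0.012],
    [0,0,0,0,0,0,0.012],
    [0,0,0,0,0,0,0.012],
  ],
)

```text
t: 34.78
tool_pos: [0.3852, 0.3323, 0.239]
ee_rot: [3.139, -0.0, 2.112]
ft_force: [0.5, -0.3, -0.9]
width: 0.0197
gripper_force: 60.0
```

```bash
cat > tgt.py <<'E'
from st import *
o,N=state(); Rt=R.from_euler('xyz',o["ee_rot"])
print("rot",np.degrees((R.from_euler('xyz',[np.pi,0,2.112])*Rt.inv()).as_rotvec()).round(2),"shift",(np.array([.3856,.3334,.0892])-o["tool_pos"]).round(4))
E
python3 - <<'E'
from tgt import *
# shaft/ball tilt check: grey shaft below the collar in the side picture
c=viewer.capture("side")
for q in nets.regions_of("stylus",c)[:6]:
    print(np.round(q["box"],1),round(q["p"],2))
print("pred ball, collar, top:",proj(c,np.array([N,N+[0,0,.058],N+[0,0,.123]])).round(1).tolist())
f=c["frame"]; u,v=proj(c,N)[0].round().astype(int)
for dv in range(-12,6,2): print(v+dv,[int(x) for x in f[v+dv,u-10:u+11].sum(1)//3])
E
```

```text
t 34.775 tcp [0.3852 0.3323 0.239 ] nib [0.3853 0.3324 0.1748] rel -0.1642 0.2981 z-25 0.1498 lean 0.14 ft [ 0.53 -0.26 -0.93] w 0.0197 yaw 42.22 q [-0.05  0.59 -1.12  1.85  0.6   1.09 -0.86]
rot [-0.09  0.1   0.01] shift [ 0.0004  0.0011 -0.1498]
[326.1 287.7  18.5  35.9] 0.97
[225.5 318.9  18.8  31. ] 0.77
[337.  320.4  20.7  42.1] 0.74
[251.  338.1  16.   26.1] 0.63
[273.4 223.6  19.7  52.3] 0.6
pred ball, collar, top: [[284.4, 274.9], [282.8, 254.6], [280.9, 229.0]]
263 [104, 103, 101, 97, 94, 87, 86, 83, 81, 84, 89, 98, 112, 118, 118, 123, 123, 122, 119, 119, 121]
265 [107, 107, 108, 107, 106, 112, 104, 96, 87, 86, 99, 119, 140, 142, 128, 123, 123, 122, 122, 121, 120]
267 [104, 109, 108, 106, 111, 114, 114, 106, 91, 92, 105, 123, 137, 138, 123, 120, 121, 123, 121, 118, 120]
269 [106, 109, 108, 107, 116, 114, 114, 114, 105, 98, 102, 118, 130, 126, 124, 122, 119, 123, 121, 124, 122]
271 [108, 108, 108, 111, 114, 114, 114, 118, 117, 102, 96, 119, 130, 126, 121, 120, 122, 119, 118, 121, 124]
273 [108, 111, 112, 112, 114, 115, 121, 119, 114, 102, 104, 136, 158, 150, 128, 122, 120, 121, 121, 122, 122]
275 [111, 111, 111, 113, 118, 121, 121, 124, 112, 109, 134, 161, 175, 159, 127, 124, 123, 122, 120, 122, 122]
277 [107, 112, 111, 121, 121, 125, 123, 124, 122, 114, 106, 111, 119, 122, 116, 120, 122, 124, 120, 124, 122]
279 [108, 115, 120, 118, 123, 126, 125, 124, 123, 123, 121, 122, 119, 122, 124, 123, 120, 123, 121, 120, 123]
```

Side picture: the ball shows at (285,274.5) against a predicted (284.4,274.9), so the tool has not turned in the grip. I insert it.

play_rows(
  deltas=[
    [-0.09,0.1,0,0.0004,0.0011,-0.015,0.012],
    [0,0,0,0,0,-0.02,0.012],
    [0,0,0,0,0,-0.02,0.012],
    [0,0,0,0,0,-0.02,0.012],
    [0,0,0,0,0,-0.02,0.012],
    [0,0,0,0,0,-0.02,0.012],
    [0,0,0,0,0,-0.015,0.012],
    [0,0,0,0,0,-0.01,0.012],
    [0,0,0,0,0,-0.005,0.012],
    [0,0,0,0,0,-0.002,0.012],
    [0,0,0,0,0,0,0.012],
    [0,0,0,0,0,0,0.012],
  ],
)

```text
t: 36.38
tool_pos: [0.3855, 0.334, 0.0914]
ee_rot: [-3.141, -0.001, 2.112]
ft_force: [0.5, 0.3, -1.5]
width: 0.0198
gripper_force: 60.0
```

```bash
python3 -c "
from tgt import *
avg(4)"
```

```text
t 36.375 tcp [0.3855 0.334  0.0914] nib [0.3855 0.334  0.0272] rel -0.1639 0.2997 z-25 0.0022 lean 0.03 ft [ 0.46  0.33 -1.5 ] w 0.0198 yaw 136.31 q [-0.19  0.77 -0.92  1.99  0.86  0.82 -1.07]
rot [-0.02 -0.02  0.01] shift [ 0.0001 -0.0006 -0.0022]
F world [-0.05 -0.19 -1.28] sd [0.4  0.5  0.65] along ex,ey,z -0.06 -0.18 -1.28
```

No contact yet, 2.2 mm to go. I lower it gently, open, and withdraw straight up.

play_rows(
  deltas=[
    [0,0,0,0,-0.0005,-0.001,0.012],
    [0,0,0,0,0,-0.001,0.012],
    [0,0,0,0,0,0,0.012],
  ],
)

```text
t: 36.95
tool_pos: [0.3853, 0.3332, 0.0892]
ee_rot: [-3.141, -0.0, 2.112]
ft_force: [-0.2, -0.9, 1.8]
width: 0.0198
gripper_force: 60.0
```

```bash
python3 -c "
from tgt import *
avg(4)"
```

```text
t 36.95 tcp [0.3853 0.3332 0.0892] nib [0.3853 0.3332 0.025 ] rel -0.1642 0.2989 z-25 -0.0 lean 0.05 ft [-0.23 -0.93  1.75] w 0.0198 yaw -153.66 q [-0.19  0.78 -0.92  2.    0.86  0.82 -1.07]
rot [ 0.02 -0.04 -0.  ] shift [0.0003 0.0002 0.    ]
F world [-0.29 -1.88  2.9 ] sd [0.46 0.33 0.8 ] along ex,ey,z -0.44 -1.84 2.9
```

The collar rests on the block (+4 N), at the same height as when I gripped it.

play_rows(
  deltas=[
    [0,0,0,0,0,0,0.03],
    [0,0,0,0,0,0,0.054],
    [0,0,0,0,0,0,0.054],
    [0,0,0,0,0,0,0.054],
    [0,0,0,0,0,0.005,0.054],
    [0,0,0,0,0,0.015,0.054],
    [0,0,0,0,0,0.025,0.054],
    [0,0,0,0,0,0.03,0.054],
    [0,0,0,0,0,0.03,0.054],
    [0,0,0,0,0,0.035,0.054],
    [0,0,0,0,0,0.035,0.054],
    [0,0,0,0,0,0.035,0.054],
    [0,0,0,0,0,0,0.054],
    [0,0,0,0,0,0,0.054],
  ],
)

```text
t: 38.9
tool_pos: [0.3851, 0.3328, 0.299]
ee_rot: [-3.141, 0.0, 2.112]
ft_force: [0.4, -1.0, -0.5]
width: 0.0542
gripper_force: 0.0
```

Run:
```python
from fit import *
c=viewer.capture("wrist"); s=viewer.capture("side")
o=arm.observe(); print(o["t"],o["tool_pos"],o["width"],o["ft_force"])
u=proj(c,[(.3855,.333,.086),(.3855,.333,.148)]); print(u)
x,y,_=.3855,.333,0
q=proj(s,[(x,y,.08),(x,y,.148)]); print(q)
print("side fit",fit(s,(270,270,35,50),x,y))
lo=u.min(0)-30; print("wrist fit",fit(c,(int(lo[0]),max(0,int(lo[1])),75,90),x,y))
for t in ["mug","tumbler","eraser","geometry_box","lamp"]: print(t,[(np.round(r["box"]).tolist(),round(r["p"],2)) for r in nets.recognise(t,s)[:1]])
```

```text
39.0 [0.38492364 0.33262248 0.29823794] 0.05358567046314155 [-0.08591151  0.59653389 -0.23650674]
[[310.73031976 176.27582028]
 [310.59470758 186.80354023]]
[[286.36006876 303.91690554]
 [284.80995007 283.71163449]]
side fit (array([0.38473064, 0.33112569, 0.61949497]), np.float64(32.96862745098039), np.float64(464.0))
wrist fit (array([0.38505623, 0.33340189, 0.57283787]), np.float64(66.28627450980392), np.float64(1173.0))
mug [([354.0, 145.0, 20.0, 35.0], 0.93)]
tumbler [([157.0, 243.0, 41.0, 51.0], 0.92)]
eraser [([232.0, 288.0, 19.0, 26.0], 0.78)]
geometry_box []
lamp [([210.0, 166.0, 66.0, 43.0], 0.61)]
```

```bash
python3 -c "
from plant import arm
print(arm.sign_off())"
```

```text
the job is handed in; nothing more can be done
None
```

The card is creased from the green mark to the red mark in one stroke, at about 2–4 N on the card and 2–5 N on the ruler with no sign of touching the lamp; the tool is back upright in its stand and the job was handed in at 39 s, though I did not check the crease itself in a picture.

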